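Set a tape measure to the length of a steel plate and lock it

ROBOT

A 7-joint arm with a two-finger parallel gripper is mounted at the origin on the work surface. World frame = base frame: x ahead of the robot, y to its left, z up, the work surface at z = 0. Lengths are in mm, angles in rad, forces in N, time in s.
With the tool pointing down it reaches from about 400 to 875 mm from the base axis. Payload 4.4 kg.
Tool frame: the origin (TCP) lies on the centre line of the jaws, within the pads' length; the fingertips stand ctrl.nose_length ahead of it and the grasp point (between the pads) lies 6 mm ahead of it (ctrl.nose_length is the distance from the TCP to the fingertips, in mm); z points along the fingers, y is the direction in which the jaws open and shut (so a half turn about z gives the same grasp; the last joint's range is limited). The gripper opens to 85 mm and grips with 20 to 120 N. Pads are 22 mm wide; open, the fingers measure 114 mm over their backs; the gripper's body (76 mm by 85 mm) begins 54 mm behind the grasp point. The pads swing forward as they close: fully open they stand 13 mm farther back than shut.
Start: joints at [1.096, 0.628, 0.038, 1.517, -0.027, 0.996, -0.02], TCP at [258.408, -596.442, 256.313] pointing down, gripper open.
Joint ranges: [-3.06, 3.06], [-0.37, 2.12], [-1.25, 1.32], [0.18, 2.47], [-1.1, 4.24], [0.23, 1.98], [-2.94, 2.94]. Speed limits (rad/s): [2.57, 2.57, 3.14, 3.14, 3.14, 3.14, 3.14].

INTERFACE

Orientations are given as [roll, pitch, yaw] about the fixed x, y, z axes, in that order (R = Rz(yaw) Ry(pitch) Rx(roll)).
In Python, from cell import ctrl, vision gives the robot as it stands. The module is installed in compiled form; this text tells all that it offers.
- The arm moves only by the shell command python3 -m inch 'ROWS'. ROWS is a JSON object of lists of equal length, an entry for each row: "travel": the shift along the tool's x, y, z in cm, a list of three; "twist": the turn about the tool's z in degrees; "fingers": the finger opening in cm, from 0 to 8.54. A call has exactly 10 rows; each row is the pose to reach, as a shift and turn from the pose commanded when the call began, along the tool's axes at that moment; what a row does not reach only later rows make up. A row lasts 1/12 s, in which the tool goes at most 41.7 mm and 7.16 degrees, less where a joint would pass 70% of its speed; a pose out of reach is approached as far as the arm can. A call with a gripper value outside its range is refused whole. The fingers move at their own pace and stop on an object; the grip force is fixed at half the most. Time passes only in rows, so rows that repeat a pose let the fingers close, or fill a call up. It gives the time, the measured TCP pose, the force and the opening at its end, in the units of the state.
- ctrl.read_state(): the state, without advancing time (a new reading comes with each control period).
- vision.get_image(name): name is "scene" or "top" or "wrist"; returns a dict with "frame" (420x560x3 uint8, red, green, blue), "fx", "fy", "cx", "cy" (pixels), "position" and "orientation" of the camera in the world. Camera axes: x right, y down, z forward; pixel columns grow to the right and rows downward; lengths in mm; the calibration is good to about 2 mm. A picture is of the moment at which its call begins. There is no depth.
- ctrl.finish_job(): hands the job in, once; it reports no verdict.
The state is a dict: "clock": time; "qpos": joint angles; "qd": joint speeds; "tau": joint torques, N m; "eef_pos": TCP position; "tool_rot": TCP orientation; "force": force on the tool from outside, world axes, zero at the start; "torque": the same for the moment, N m; "width": finger opening in mm.
Only numpy, scipy, OpenCV 4.12 (cv2) and the standard library are available. Lean on these libraries where they do the work, as an engineer would, in place of code of your own. Each camera call takes 0.05 s, during which the arm holds its last target.

TASK

Take the tape measure, hook its end over the end of the steel plate that overhangs the plywood board, and draw the case straight back over the plate against its spring, past the other end, and set it down gently and flat on the board there so that the spring keeps its front snug against the plate's end face. Only then let go of the case and push its thumb lock fully down, without forcing it, so that the tape keeps the plate's length; leave it there, still hooked and straight along the plate. Keep the plate where it lies, do not ram the tape on it or let it snap back against it, and leave the other things on the bench alone.

Things in the scene. Friction and masses are not known exactly. Their poses are not given: they have to be found in the camera images.
- tape: Tape measure, black case 84 mm long (x), 44 thick (y), 0.4 to 0.48 kg. Origin: centre of its underside; z up, +x to the nose where the blade leaves. Main part x -42 to 18, 70 mm tall, flat sides, grip about x -12, 45 mm up. Nose x 16 to 42, 42 mm tall, carries the thumb lock. Stiff straight yellow blade, 25 wide, its underside 8.5 mm above the case's. Starts on an 18 mm wooden offcut.
- hook_tip (a point): Lowest point of the hook's inner face (looking back at the case), 8 mm lower than the underside of the case, so the hook reaches below a surface the case stands on. Hook 28 mm wide, 2.5 mm thick steel. Blade fully in: 2 mm ahead of the front face, 44 mm ahead of the tape's origin. Axes as the tape's.
- case_front (a point): Middle of the case's front face, 4 mm above its underside: 42 mm ahead of the tape's origin. Axes as the tape's. This face comes to bear on the plate's end face.
- blade (a joint): How far the blade is drawn out of the case, m: 0 fully in, 0.26 at its limit. A spring pulls it in with 3.2 N at 0, rising evenly to 5 N at 0.22. Hook inner face to case front is this value plus 2 mm.
- lock_top (a point): Middle of the ribbed top of the thumb lock, a grey slide 16 x 20 mm standing on the nose: 32 mm ahead of the tape's origin and 54 mm above the underside of the case when up. Free from above; the taller main part begins 14 mm behind this point.
- lock (a joint): Travel of the thumb lock downward, m: 0 up (free), 0.005 fully down on a hard stop (blade clamped), locked above 0.0046. It stays where it is left. It starts to slide at about 9 N, stiffens from 1.5 mm on and needs about 16 N to come fully down; an arm gives way under that, so go by force.
- plate: Bare steel plate with a hole near each corner, 220 mm long (x), 130 mm wide (y), 8 mm thick, 1.8 kg, loose on the plywood board. Origin at the centre of its underside; z up; +x points to the end that overhangs the board. It slides on the board if pushed with more than about 8 N.
- far_edge (a point): Middle of the top edge of the plate's overhanging end, 110 mm along +x from its centre, 8 mm above its underside; here the hook goes. About 45 mm of the plate hangs free there, 18 mm above the bench.
- near_edge (a point): Middle of the top edge of the plate's other end, 110 mm along -x from its centre. Behind it 125 to 135 mm of bare board, where the case is to stand.
- board: Plywood board fixed to the bench, 305 mm long (x), 150 mm wide (y), 18 mm thick; origin at the centre of its underside; the plate lies along its x and sticks out past its +x end.
- wrench: Bystander: an open steel spanner 190 mm long lying on the bench. Leave alone.
- tin: Bystander: a plain steel tin, 66 mm across, 85 mm tall. Leave alone.
- socket: Bystander: a steel socket, 30 mm across, 30 mm tall. Leave alone.
- screwdriver: Bystander: a screwdriver with a black handle, 200 mm long, lying on the bench. Leave alone.

How it is judged:
By the outcome, as a careful person would: the job done as asked, in the order asked, and still so for the second after the job is handed in, with the robot touching nothing.
It also fails if it takes over 69 s, if anything falls off the work surface, if the arm or the gripper's body presses on something with over 40 N, if the wrist force passes 120 N, or if a joint passes its speed limit or range.

## Working session

There is one attempt and no reset: what is moved stays moved. The work goes in short steps, Python scripts to look and compute and a shell command to move; the robot and the scene stay as the last step left them, time stands still between calls to the robot, and variables do not carry over. Pictures are saved under pics/ and viewed, and the job is handed in when it is done.

```bash
mkdir -p pics
python3 - <<'E'
from cell import ctrl, vision
import cv2,json
s=ctrl.read_state(); print(s, ctrl.nose_length)
for n in ("scene","top","wrist"):
    d=vision.get_image(n); cv2.imwrite(f"pics/{n}0.png",d["frame"][:,:,::-1]); print(n,{k:v for k,v in d.items() if k!="frame"})
E
```

```text
{'clock': 0.0, 'qpos': array([ 1.09618359,  0.62933767,  0.03846407,  1.51837632, -0.02702292,
        0.99631994, -0.01995449]), 'qd': array([-0.00019228, -0.00124454,  0.00064985, -0.00072513,  0.00141305,
        0.0009376 , -0.00088194]), 'tau': array([-8.04785650e-04, -5.63399577e+01,  1.22623231e+00, -1.93445009e+01,
        1.11739326e-02,  1.05866956e-02, -5.55989601e-06]), 'eef_pos': array([ 258.17514644, -595.88668564,  255.39227811]), 'tool_rot': array([-3.13967001e+00,  1.90111248e-05,  4.08827708e-01]), 'force': array([-0.69122616,  0.32486747,  0.37711497]), 'torque': array([-0.04353137,  0.01683459, -0.01782878]), 'width': 85.38341878559719} 25.0
scene {'fx': 509.48282790523695, 'fy': 509.48282790523695, 'cx': 278.7453128018464, 'cy': 212.97276298949717, 'position': array([1344.94463871,  252.31455035,  858.78873566]), 'orientation': array([-2.34879924,  0.0188203 ,  1.87128664])}
top {'fx': 503.0967975612465, 'fy': 503.0967975612465, 'cx': 269.9748287161724, 'cy': 208.40380881719943, 'position': array([ 472.80997431,  -13.16001888, 1212.69301383]), 'orientation': array([-3.0095118 ,  0.01853784, -1.59000032])}
wrist {'fx': 291.10643741729103, 'fy': 291.10643741729103, 'cx': 281.22457597167056, 'cy': 208.1449419208029, 'position': array([ 334.12586104, -563.10536744,  373.83070118]), 'orientation': array([ 2.81055175e+00,  1.53801778e-03, -1.16103454e+00])}
```

View pics/scene0.png

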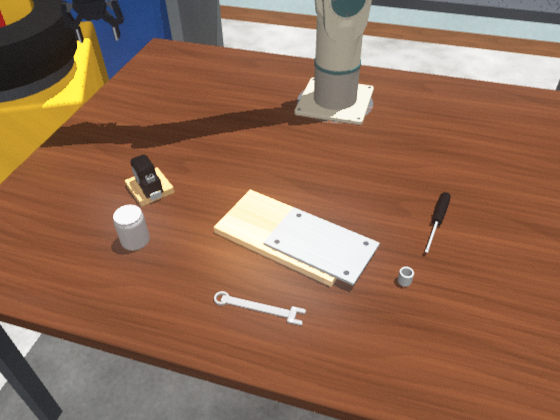

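View pics/top0.png

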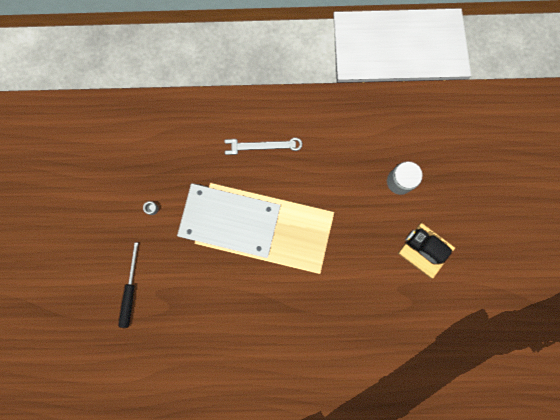

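View pics/wrist0.png

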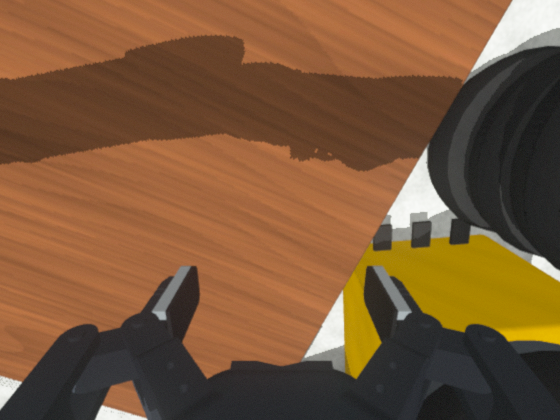

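The top view shows the plate at about (229,220) with its overhang to the left. The tape is at about (430,245) with its nose to the upper left, and the tin sits at (405,178). Next I'll measure these.

```bash
cat > h.py <<'E'
import numpy as np, cv2
from scipy.spatial.transform import Rotation as R
from cell import ctrl, vision
def ray(d,u,v):
    r=R.from_euler('xyz',d['orientation']).as_matrix()@np.array([(u-d['cx'])/d['fx'],(v-d['cy'])/d['fy'],1])
    return np.array(d['position']),r
def onz(d,u,v,z):
    p,r=ray(d,u,v); return p+r*(z-p[2])/r[2]
def proj(d,P):
    q=R.from_euler('xyz',d['orientation']).as_matrix().T@(np.array(P)-d['position'])
    return np.array([d['fx']*q[0]/q[2]+d['cx'],d['fy']*q[1]/q[2]+d['cy']])
def tri(d1,a,d2,b):
    p,r=ray(d1,*a);q,s=ray(d2,*b)
    t=np.linalg.lstsq(np.c_[r,-s],q-p,rcond=None)[0]
    A=p+r*t[0];B=q+s*t[1]; return (A+B)/2,np.linalg.norm(A-B)
def quad(mask):
    c=max(cv2.findContours(mask.astype(np.uint8),0,2)[0],key=cv2.contourArea)
    return cv2.boxPoints(cv2.minAreaRect(c)),cv2.contourArea(c)
E
python3 - <<'E'
from h import *
d=vision.get_image("top");f=d["frame"];np.set_printoptions(precision=1,suppress=True)
hsv=cv2.cvtColor(f,cv2.COLOR_RGB2HSV)
H,S,V=cv2.split(hsv)
reg=np.zeros(H.shape,bool);reg[170:290,165:345]=1
pl=reg&(S<45)&(V>130)
b,a=quad(pl);print("plate",a);P=np.array([onz(d,*x,26) for x in b]);print(b,P);print([np.linalg.norm(P[i]-P[i-1]) for i in range(4)],P.mean(0))
e=[(P[i]-P[i-1]) for i in range(4)];L=max(e,key=np.linalg.norm);print("yaw",np.degrees(np.arctan2(L[1],L[0])))
bd=reg&(S>45)&(V>200)|pl
b,a=quad(bd);P=np.array([onz(d,*x,18) for x in b]);print("union",b,P)
reg[:]=0;reg[215:285,390:465]=1
print("V tape");of=reg&(V>200)&(S>60)&(H>15)&(H<35);bk=reg&(V<70)
b,a=quad(of|bk);P=np.array([onz(d,*x,18) for x in b]);print("offcut",b,P,P.mean(0))
cv2.imwrite("pics/t1.png",cv2.resize(f[205:290,380:480],None,fx=7,fy=7,interpolation=cv2.INTER_CUBIC)[:,:,::-1])
cv2.imwrite("pics/t2.png",cv2.resize(f[170:290,165:345],None,fx=4.4,fy=4.4,interpolation=cv2.INTER_CUBIC)[:,:,::-1])
s=vision.get_image("scene");f=s["frame"]
cv2.imwrite("pics/s1.png",cv2.resize(f[145:215,115:185],None,fx=8,fy=8,interpolation=cv2.INTER_CUBIC)[:,:,::-1])
cv2.imwrite("pics/s2.png",cv2.resize(f[185:290,205:390],None,fx=4.3,fy=4.3,interpolation=cv2.INTER_CUBIC)[:,:,::-1])
E
```

```text
plate 4950.0
[[176.6 235.9]
 [189.5 182.5]
 [280.2 204.4]
 [267.2 257.8]] [[570.  228.6  26. ]
 [697.9 198.1  26. ]
 [639.9 -18.6  26. ]
 [514.   14.5  26. ]]
[np.float64(221.30278912807262), np.float64(131.46290565018816), np.float64(224.34806772298342), np.float64(130.2248252723652)] [605.5 105.6  26. ]
yaw -104.98220286045493
union [[175.8 239.1]
 [190.6 177.4]
 [334.5 211.9]
 [319.7 273.6]] [[ 563.1  232.    18. ]
 [ 711.8  196.8   18. ]
 [ 620.1 -147.9   18. ]
 [ 474.8 -107.9   18. ]]
V tape
offcut [[397.6 251.9]
 [420.2 221.7]
 [455.1 247.8]
 [432.4 278.1]] [[ 522.  -292.9   18. ]
 [ 592.4 -350.2   18. ]
 [ 528.8 -428.3   18. ]
 [ 459.4 -370.9   18. ]] [ 525.6 -360.6   18. ]
```

View pics/t1.png

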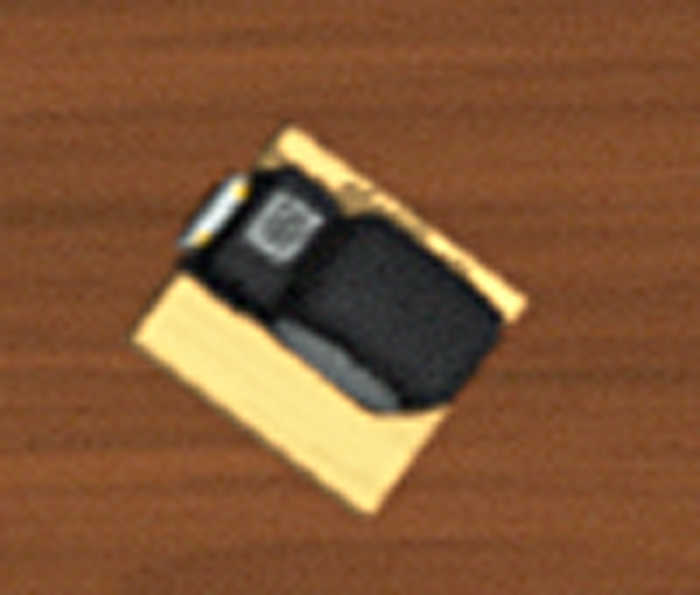

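View pics/t2.png

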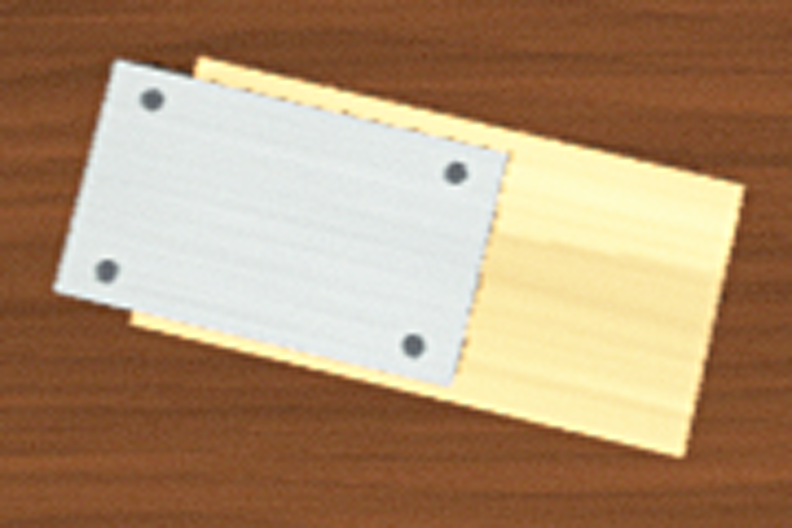

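View pics/s1.png

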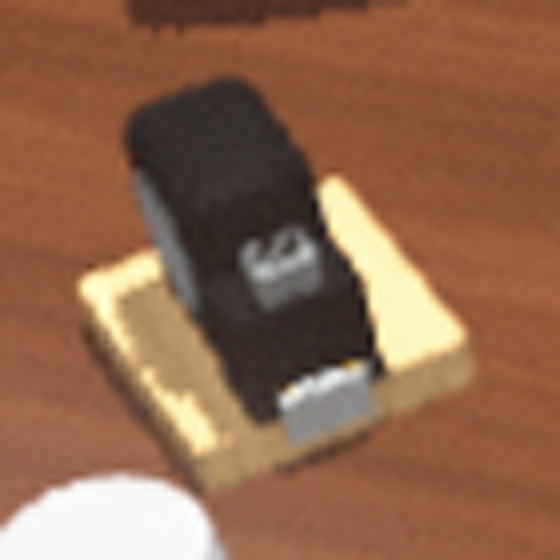

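View pics/s2.png

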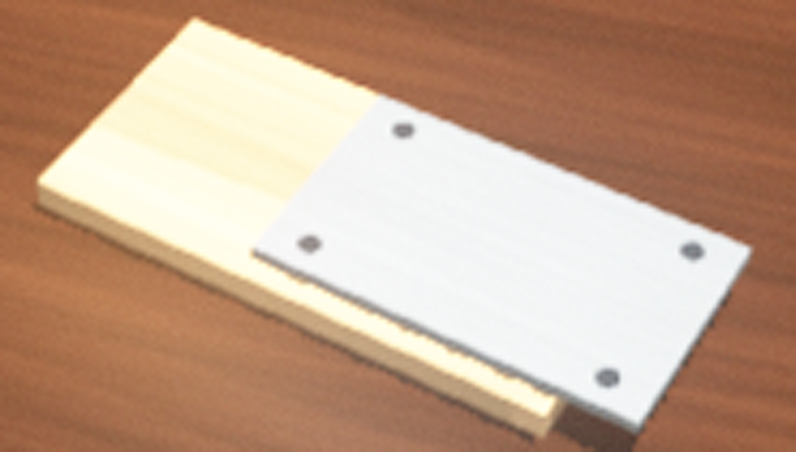

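Run:
```python
from h import *
np.set_printoptions(precision=1,suppress=True)
t=vision.get_image("top");s=vision.get_image("scene")
T2=lambda x,y:((x+.5)/4.4-.5+165,(y+.5)/4.4-.5+170)
S2=lambda x,y:((x+.5)/4.3-.5+205,(y+.5)/4.3-.5+185)
T1=lambda x,y:((x+.5)/7-.5+380,(y+.5)/7-.5+205)
S1=lambda x,y:((x+.5)/8-.5+115,(y+.5)/8-.5+145)
for n,a,b in (("nearrobot-near",(455,386),(380,97)),("far-robotside",(55,292),(750,245)),("far-out",(116,60),(640,428)),("near-out",(508,153),(255,253))):
    P,e=tri(t,T2(*a),s,S2(*b)); print(n,P,e,onz(t,*T2(*a),26),onz(s,*S2(*b),26))
for n,a,b,z in (("lock",(288,227),(280,245),72),("hookL",(180,245),(365,370),27),("hookR",(240,180),(280,398),27)):
    P,e=tri(t,T1(*a),s,S1(*b)); print(n,P,e,onz(t,*T1(*a),z),onz(s,*S1(*b),z))
for z,p,q in((72,(268,250),(252,225)),(72,(268,250),(305,262)),(88,(285,315),(400,405)),(88,(375,215),(500,310)),(18,(290,125),(525,300)),(18,(135,340),(370,515))):
    a=onz(t,*T1(*p),z);b=onz(t,*T1(*q),z);print(a,b,np.degrees(np.arctan2(*(a-b)[1::-1])))
```

```text
nearrobot-near [514.8  13.2  26.4] 1.164745501947697 [515.   12.6  26. ] [514.2  13.6  26. ]
far-robotside [569.6 225.7  29.7] 1.464905160729981 [569.7 227.2  26. ] [566.4 224.9  26. ]
far-out [696.2 194.3  25.2] 0.5375867371882329 [696.  194.5  26. ] [696.9 194.1  26. ]
near-out [640.2 -17.6  23.2] 1.645019525492666 [640.  -18.4  26. ] [642.3 -15.9  26. ]
lock [ 551.9 -332.8   74.6] 1.1200250446607225 [ 552.3 -334.    72. ] [ 549.2 -334.1   72. ]
hookL [ 550.8 -311.8   28.2] 3.730870719035506 [ 550.1 -310.3   27. ] [ 549.9 -314.6   27. ]
hookR [ 571.4 -331.2   30.1] 0.8929570630866522 [ 571.5 -331.6   27. ] [ 568.6 -333.8   27. ]
[ 545.  -327.2   72. ] [ 553.1 -322.5   72. ] -150.24440504176187
[ 545.  -327.2   72. ] [ 540.9 -338.8   72. ] 70.55515527695687
[ 523.3 -326.9   88. ] [ 494.2 -361.4   88. ] 49.857427381650375
[ 554.4 -357.3   88. ] [ 523.5 -394.7   88. ] 50.4879304771814
[ 590.6 -351.9   18. ] [ 529.8 -427.1   18. ] 51.03843004622329
[ 519.  -295.8   18. ] [ 459.2 -370.8   18. ] 51.45454298977077
```

```bash
cat >> h.py <<'E'
def go(x,y,z,yawdeg):
    s=ctrl.read_state(); M=R.from_euler('xyz',s['tool_rot']).as_matrix()
    c=M.T@(np.array([x,y,z])-s['eef_pos'])/10
    tw=-(yawdeg-np.degrees(s['tool_rot'][2]))
    tw=(tw+180)%360-180
    print("pos",s['eef_pos'].round(1),"rpy",np.degrees(s['tool_rot']).round(2),"t",s['clock'],"F",s['force'].round(2),"shift cm",c.round(2),"twist",round(tw,2))
E
python3 - <<'E'
from h import *
go(523.5,-367,190,51)
t=vision.get_image("top");print(onz(t,407,173,85))
E
```

```text
pos [ 258.4 -596.3  256.1] rpy [-179.98    0.     23.43] t 0.35 F [0.08 0.34 0.94] shift cm [ 33.44 -10.5    6.61] twist -27.57
[ 697.38726253 -307.89157654   85.        ]
```

```bash
python3 -m inch '{"travel":[[2,-0.6,0.4],[5.5,-1.7,1.1],[9.5,-3,1.9],[13.5,-4.2,2.7],[17.5,-5.5,3.5],[21.5,-6.8,4.3],[25.5,-8,5],[29,-9.1,5.7],[32,-10,6.3],[33.4,-10.5,6.6]],"twist":[-2,-5,-8,-11,-14,-17,-20,-23,-26,-27.6],"fingers":[8.5,8.5,8.5,8.5,8.5,8.5,8.5,8.5,8.5,8.5]}'
python3 - <<'E'
from h import *
go(523.5,-367,190,51)
d=vision.get_image("wrist");cv2.imwrite("pics/w1.png",d["frame"][:,:,::-1]);print(d['position'],d['orientation'])
E
```

```text
clock: 1.23
eef_pos: [527.7, -361.8, 189.6]
tool_rot: [-3.141, -0.004, 0.9]
force: [0.8, 0.7, -0.4]
width: 85.1
pos [ 527.7 -361.8  189.6] rpy [-179.98   -0.24   51.54] t 1.2333 F [ 0.82  0.68 -0.39] shift cm [-0.66 -0.   -0.05] twist 0.54
[ 578.43485231 -296.86393256  308.25710895] [ 2.81461360e+00  1.29122916e-04 -6.70268964e-01]
```

View pics/w1.png

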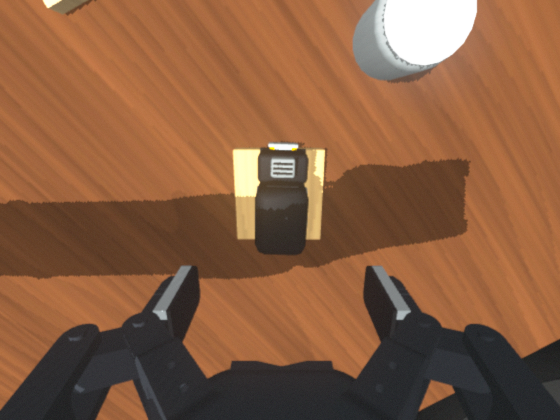

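The wrist view shows the tape upright in the image. Its hook is at (283,146), the lock at (283,168) and the main top at about (282,205). It is nearly aligned with the tool; I'll measure it more closely.

Run:
```python
from h import *
np.set_printoptions(precision=1,suppress=True)
s=ctrl.read_state();print(s['eef_pos'],s['tool_rot'])
d=vision.get_image("wrist");f=d['frame'];x0,y0=225,135
cv2.imwrite("pics/w2.png",cv2.resize(f[135:260,225:335],None,fx=4.7,fy=4.7,interpolation=cv2.INTER_CUBIC)[:,:,::-1])
H,S,V=cv2.split(cv2.cvtColor(f,cv2.COLOR_RGB2HSV))
m=np.zeros(H.shape,bool);m[155:182,268:300]=1
lk=m&(V>110)&(S<60);ys,xs=np.nonzero(lk);print("lock px",xs.mean(),ys.mean(),lk.sum());L=onz(d,xs.mean(),ys.mean(),72);print(L)
print(xs.min(),xs.max(),ys.min(),ys.max())
```

```text
[ 528.4 -360.6  189.2] [-3.1 -0.   0.9]
lock px 282.1769547325103 168.96090534979425 486
[ 551.1 -332.1   72. ]
270 295 159 179
```

View pics/w2.png

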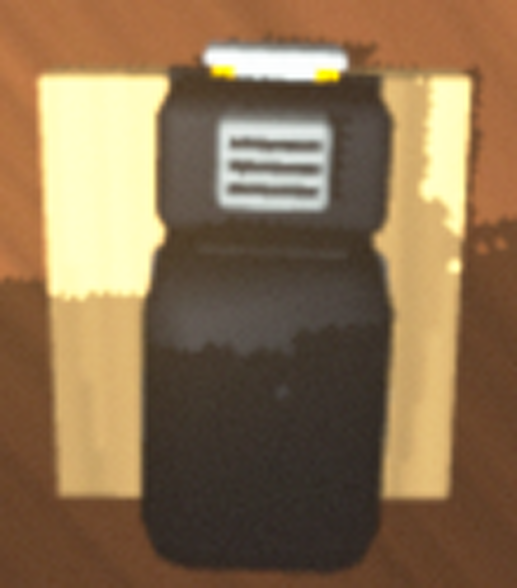

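Run:
```python
from h import *
np.set_printoptions(precision=1,suppress=True)
d=vision.get_image("wrist")
W=lambda x,y:((x+.5)/4.7-.5+225,(y+.5)/4.7-.5+135)
p=lambda x,y,z:onz(d,*W(x,y),z)
A=(p(143,300,88)+p(392,300,88))/2;B=(p(140,530,88)+p(381,530,88))/2;L=p(274.5,165,72);Hk=(p(205,45,27)+p(347,47,27))/2;N=p(275,45,27)
print(A,B,L,Hk)
for a,b in((A,B),(L,B),(Hk,B),(L,A),(Hk,A)):print(np.degrees(np.arctan2(*(a-b)[1::-1])))
o=p(205,45,27)-p(347,47,27);print(np.degrees(np.arctan2(o[1],o[0]))-90, np.linalg.norm(o))
print(np.linalg.norm(p(143,300,88)-p(392,300,88)),np.linalg.norm(p(140,530,88)-p(381,530,88)))
for z,a,b in((88,(143,300),(140,530)),(88,(392,300),(381,530)),(18,(40,75),(60,495)),(18,(472,75),(450,495))):
  o=p(*a,z)-p(*b,z);print(np.degrees(np.arctan2(o[1],o[0])))
for yaw in(50,51):
  u=np.array([np.cos(np.radians(yaw)),np.sin(np.radians(yaw))]);print(L[:2]-44*u)
  go(*(L[:2]-44*u),69,yaw)
```

```text
[ 535.3 -351.    88. ] [ 507.6 -383.7   88. ] [ 548.5 -336.3   72. ] [ 558.5 -324.7   27. ]
49.79683347607981
49.202453416341555
49.27714943723689
47.91527628685302
48.64278783298481
50.659128355967 28.69101020021002
41.85611497861837 42.9461103806523
49.06865968089848
50.52566739542106
51.14707888067176
51.197778021809896
[ 520.3 -370.1]
pos [ 523.6 -366.5  190. ] rpy [-180.     0.    51.1] t 1.3833 F [-0.8 -0.8 -0.4] shift cm [-0.5 -0.  12.1] twist 1.14
[ 520.9 -370.5]
pos [ 523.6 -366.5  190. ] rpy [-180.     0.    51.1] t 1.3833 F [-0.8 -0.8 -0.4] shift cm [-0.5  0.1 12.1] twist 0.14
```

Run:
```python
from h import *
np.set_printoptions(precision=1,suppress=True)
d=vision.get_image("wrist");f=d['frame']
H,S,V=cv2.split(cv2.cvtColor(f,cv2.COLOR_RGB2HSV))
m=np.zeros(H.shape,bool);m[148:185,265:303]=1
lk=m&(V>110)&(S<60);c=max(cv2.findContours(lk.astype(np.uint8),0,2)[0],key=cv2.contourArea);(r)=cv2.minAreaRect(c);print(r);L=onz(d,*r[0],72)
x0,y0,=225,135
cv2.imwrite("pics/w3.png",cv2.resize(f[135:260,225:335],None,fx=4.7,fy=4.7,interpolation=cv2.INTER_CUBIC)[:,:,::-1])
# black main midline per row
g=cv2.cvtColor(f,cv2.COLOR_RGB2GRAY)
pts=[]
for v in range(205,250,3):
    x=np.nonzero((g[v,225:335]<62)&(S[v,225:335]<120))[0]; 
    P,Q=onz(d,225+x.min(),v,88),onz(d,225+x.max()+1,v,88); pts.append((P+Q)[:2]/2); print(v,x.min()+225,x.max()+225,np.linalg.norm(P-Q).round(1),((P+Q)/2)[:2])
vx,vy,_,_=cv2.fitLine(np.array(pts,np.float32),2,0,.01,.01).ravel();print(np.degrees(np.arctan2(vy,vx)))
print("L",L)
for yaw in(50,51):
  u=np.array([np.cos(np.radians(yaw)),np.sin(np.radians(yaw))])
  go(*(L[:2]-44*u),69,yaw)
```

```text
((282.0, 159.0), (20.0, 24.0), 90.0)
205 256 306 40.7 [ 529.4 -358.6]
208 256 306 40.8 [ 527.8 -360.6]
211 256 306 41.0 [ 526.2 -362.6]
214 256 306 41.1 [ 524.6 -364.6]
217 256 306 41.2 [ 523.  -366.6]
220 256 306 41.4 [ 521.4 -368.6]
223 256 305 40.7 [ 519.4 -370.4]
226 256 305 40.9 [ 517.8 -372.4]
229 256 305 41.0 [ 516.1 -374.5]
232 256 305 41.2 [ 514.4 -376.6]
235 256 305 41.3 [ 512.7 -378.7]
238 256 305 41.5 [ 511.  -380.8]
241 257 303 39.1 [ 509.  -382.7]
244 259 302 36.8 [ 507.6 -385.1]
247 292 296 4.2 [ 514.7 -394.4]
56.658867
L [ 551.  -332.4   72. ]
pos [ 522.1 -368.5  190.3] rpy [-180.     0.1   51. ] t 1.4333 F [-0.2 -1.3  0.1] shift cm [ 0.2 -0.1 12.1] twist 0.95
pos [ 522.1 -368.5  190.3] rpy [-180.     0.1   51. ] t 1.4333 F [-0.2 -1.3  0.1] shift cm [ 0.2 -0.  12.1] twist -0.05
```

View pics/w3.png

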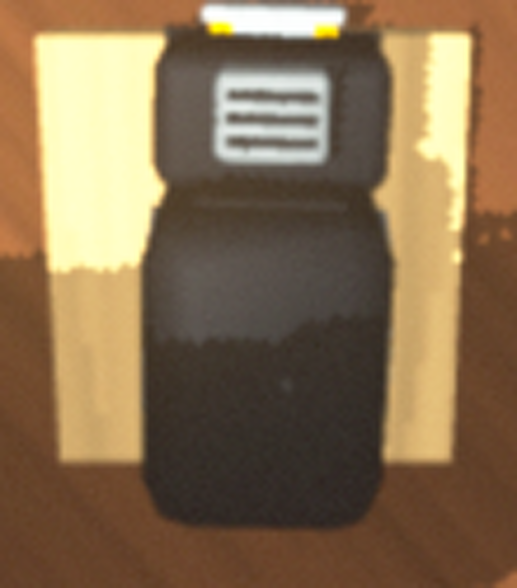

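```bash
python3 -m inch '{"travel":[[0,0,1],[0,0,2.5],[0,0,4.5],[0,0,6.5],[0,0,8.5],[0,0,10],[0,0,11.2],[0,0,11.9],[0,0,12.1],[0,0,12.1]],"twist":[0,0,0,0,0,0,0,0,0,0],"fingers":[8.5,8.5,8.5,8.5,8.5,8.5,8.5,8.5,8.5,8.5]}'
python3 - <<'E'
from h import *
go(523.1,-366.5,69,51)
d=vision.get_image("wrist");cv2.imwrite("pics/w4.png",d["frame"][:,:,::-1])
E
```

```text
clock: 2.27
eef_pos: [522.6, -368.0, 69.1]
tool_rot: [-3.141, 0.0, 0.889]
force: [0.5, -0.4, 0.2]
width: 84.9
pos [ 522.6 -368.    69.1] rpy [-1.7999e+02  2.0000e-02  5.0960e+01] t 2.2667 F [ 0.48 -0.37  0.19] shift cm [ 0.14 -0.06  0.01] twist -0.04
```

View pics/w4.png

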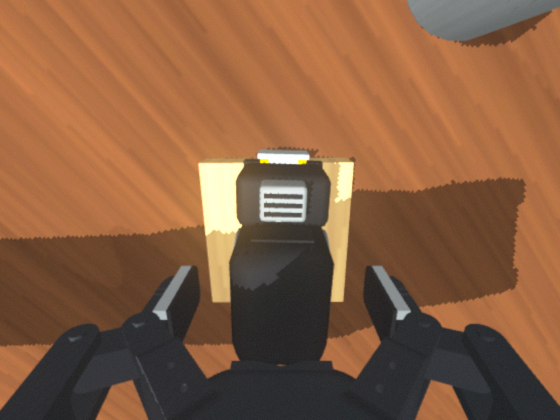

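The case at (281,290) sits centred between the pads at x≈180 and x≈385. I'll close the fingers with a small forward nudge.

```bash
python3 -m inch '{"travel":[[0.1,0,0],[0.1,0,0],[0.1,0,0],[0.1,0,0],[0.1,0,0],[0.1,0,0],[0.1,0,0],[0.1,0,0],[0.1,0,0],[0.1,0,0]],"twist":[0,0,0,0,0,0,0,0,0,0],"fingers":[7,6,5,4.5,4,4,4,4,4,4]}';python3 -m inch '{"travel":[[0.1,0,-0.2],[0.1,0,-0.6],[0.1,0,-1.2],[0.1,0,-2],[0.1,0,-3],[0.1,0,-4],[0.1,0,-5],[0.1,0,-5.6],[0.1,0,-6],[0.1,0,-6]],"twist":[0,0,0,0,0,0,0,0,0,0],"fingers":[4,4,4,4,4,4,4,4,4,4]}'
python3 - <<'E'
from h import *
go(523.1,-366.5,69,51)
d=vision.get_image("wrist");cv2.imwrite("pics/w5.png",d["frame"][:,:,::-1])
d=vision.get_image("scene");cv2.imwrite("pics/s5.png",cv2.resize(d["frame"][60:260,80:330],None,fx=3,fy=3)[:,:,::-1])
E
```

```text
clock: 3.15
eef_pos: [524.0, -366.6, 70.1]
tool_rot: [3.141, -0.0, 0.89]
force: [-1.5, 0.5, 5.3]
width: 43.3
clock: 3.98
eef_pos: [525.0, -366.2, 130.7]
tool_rot: [3.139, -0.0, 0.89]
force: [-0.6, -0.6, -4.4]
width: 43.7
pos [ 525.  -366.2  130.7] rpy [ 1.7988e+02 -1.0000e-02  5.1020e+01] t 3.9833 F [-0.56 -0.62 -4.36] shift cm [-0.14 -0.14  6.17] twist 0.02
```

View pics/w5.png

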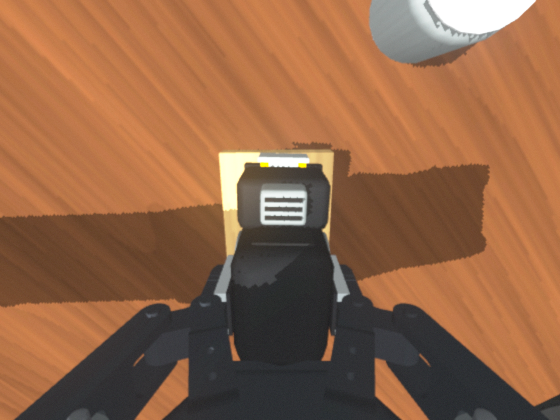

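View pics/s5.png

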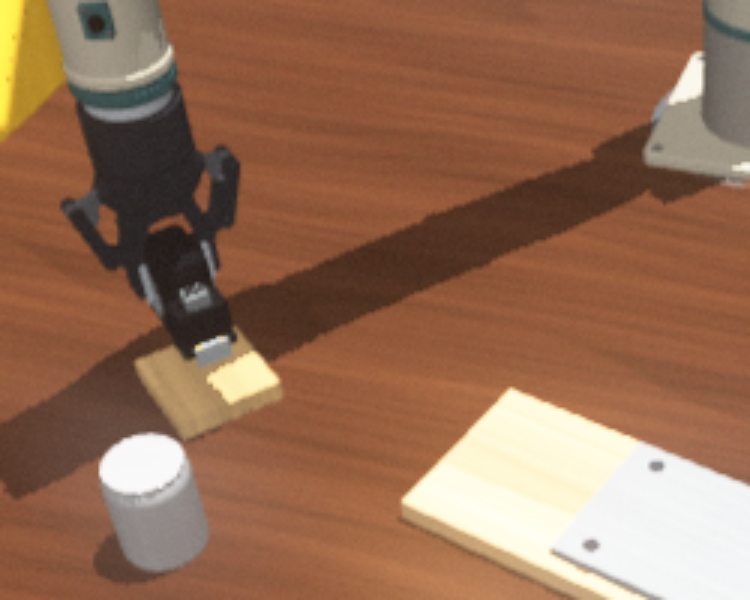

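Run:
```python
from h import *
go(569,-116,180,63)
go(613,133,180,75.4)
```

```text
pos [ 524.2 -365.7  129.3] rpy [-179.99    0.     51.02] t 4.0833 F [ 0.09  0.33 -4.86] shift cm [ 22.23 -12.23  -5.07] twist -11.98
pos [ 524.2 -365.7  129.3] rpy [-179.99    0.     51.02] t 4.0833 F [ 0.09  0.33 -4.86] shift cm [ 44.35 -24.47  -5.07] twist -24.38
```

```bash
python3 -m inch '{"travel":[[0.44,-0.24,-0.5],[1.33,-0.73,-1],[3.1,-1.71,-2],[5.32,-2.94,-3],[7.98,-4.4,-4],[10.64,-5.87,-4.7],[13.3,-7.34,-5],[15.97,-8.81,-5.1],[18.63,-10.28,-5.1],[21.29,-11.75,-5.1]],"twist":[-0.2,-0.7,-1.7,-3,-4.4,-5.9,-7.3,-8.8,-10.3,-11.7],"fingers":[4,4,4,4,4,4,4,4,4,4]}';python3 -m inch '{"travel":[[2.9,-0.9,0],[5.8,-1.8,0],[8.7,-2.7,0],[11.6,-3.6,0],[14.5,-4.5,0],[17.4,-5.4,0],[20.1,-6.22,0],[22.4,-6.93,0],[24.2,-7.48,0],[25.16,-7.78,0]],"twist":[-1.5,-3,-4.5,-6,-7.5,-9,-10.4,-11.5,-12.3,-12.7],"fingers":[4,4,4,4,4,4,4,4,4,4]}';python3 -m inch '{"travel":[[0,0,0],[0,0,0],[0,0,0],[0,0,0],[0,0,0],[0,0,0],[0,0,0],[0,0,0],[0,0,0],[0,0,0]],"twist":[0,0,0,0,0,0,0,0,0,0],"fingers":[4,4,4,4,4,4,4,4,4,4]}'
python3 - <<'E'
from h import *
go(613,133,180,75.4)
d=vision.get_image("wrist");cv2.imwrite("pics/w6.png",d["frame"][:,:,::-1])
go(613,133,180,75.4)
E
```

```text
clock: 4.92
eef_pos: [567.0, -123.5, 180.9]
tool_rot: [3.142, -0.001, 1.097]
force: [1.5, -0.0, -5.0]
width: 43.2
clock: 5.75
eef_pos: [612.4, 138.3, 180.6]
tool_rot: [-3.141, -0.003, 1.322]
force: [-0.3, 0.3, -4.4]
width: 43.7
clock: 6.58
eef_pos: [613.1, 132.9, 180.3]
tool_rot: [-3.142, -0.0, 1.316]
force: [0.2, 0.0, -3.5]
width: 43.4
pos [613.1 132.9 180.3] rpy [-180.     -0.     75.42] t 6.5833 F [ 0.23  0.   -3.51] shift cm [ 0.   -0.02  0.03] twist 0.02
pos [613.2 133.  180.3] rpy [-180.     -0.     75.42] t 6.6333 F [-0.52  0.3  -4.43] shift cm [ 0.   -0.02  0.03] twist 0.02
```

View pics/w6.png

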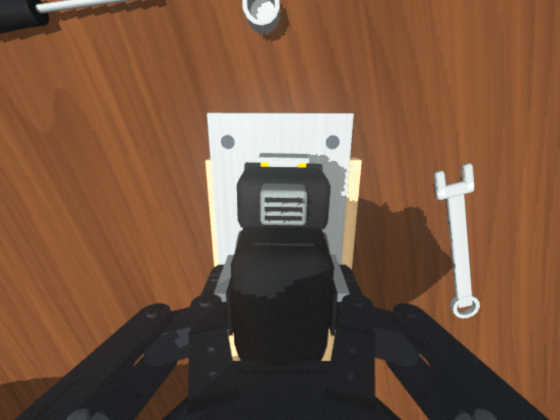

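The plate's far edge lies at row ≈113, columns 208–353, square to the tool, with holes at (228,142) and (333,142). The tape lies along the plate's midline.

Run:
```python
from h import *
np.set_printoptions(precision=1,suppress=True)
d=vision.get_image("wrist");f=d['frame'];H,S,V=cv2.split(cv2.cvtColor(f,cv2.COLOR_RGB2HSV))
pl=(S<50)&(V>140)
s=ctrl.read_state();Rt=R.from_euler('xyz',s['tool_rot']).as_matrix()
def tool(P):return Rt.T@(P-s['eef_pos'])
# far edge
E=[]
for u in range(216,346,6):
    E.append((u,np.nonzero(pl[95:150,u])[0][0]+95))
E=np.array(E);print(E[:,1]);
W=np.array([onz(d,u,v,26) for u,v in E]);l=cv2.fitLine(W[:,:2].astype(np.float32),2,0,.01,.01).ravel();print("edge yaw",np.degrees(np.arctan2(l[1],l[0]))%180-90 )
Lf=[];Rg=[]
for v in range(120,158,3):
    x=np.nonzero(pl[v,195:240])[0]+195;Lf.append(onz(d,x[0],v,26));
for v in range(118,150,3):
    x=np.nonzero(pl[v,320:365])[0]+320;Rg.append(onz(d,x[-1]+1,v,26))
for a in(Lf,Rg):
    a=np.array(a);l=cv2.fitLine(a[:,:2].astype(np.float32),2,0,.01,.01).ravel();print("side yaw",np.degrees(np.arctan2(l[1],l[0]))%180,a[0],a[-1])
hol=[]
dk=(V<120)&(S<80)
for x0 in(218,322):
    m=np.zeros(H.shape,bool);m[133:151,x0:x0+22]=1;ys,xs=np.nonzero(m&dk);hol.append(onz(d,xs.mean(),ys.mean(),26));print(xs.mean(),ys.mean(),m.sum(),len(xs))
h=hol[0]-hol[1];print("holes",hol,np.linalg.norm(h),np.degrees(np.arctan2(h[1],h[0]))-90)
cl=onz(d,208.5,113,26);cr=onz(d,353,113,26);print("corners",cl,cr,np.linalg.norm(cl-cr),"mid",(cl+cr)/2, "tool",tool((cl+cr)/2))
# lock relative to tool: underside at z-52 -> lock top at z-52+54
m=np.zeros(H.shape,bool);m[180:230,258:310]=1
lk=m&(V>100)&(S<60);c=max(cv2.findContours(lk.astype(np.uint8),0,2)[0],key=cv2.contourArea);r=cv2.minAreaRect(c);print(r)
zt=s['eef_pos'][2]
print("lock tool",tool(onz(d,*r[0],zt+2)))
t=vision.get_image("top");cv2.imwrite("pics/t6.png",cv2.resize(t["frame"][150:290,150:350],None,fx=4,fy=4)[:,:,::-1])
```

```text
[113 113 113 113 113 113 113 113 113 113 113 113 113 113 113 113 113 113
 113 113 113 113]
edge yaw 75.47754
side yaw 75.8795 [566.2 220.6  26. ] [558.3 189.5  26. ]
side yaw 75.71587 [693.3 189.5  26. ] [686.9 163.8  26. ]
nan nan 396 0
nan nan 396 0
holes [array([nan, nan, nan]), array([nan, nan, nan])] nan nan
corners [569.5 226.   26. ] [694.  193.7  26. ] 128.66809540419183 mid [631.8 209.8  26. ] tool [ 79.1  -1.3 154.3]
((282.8675231933594, 204.40182495117188), (46.442501068115234, 40.25556945800781), 1.5481576919555664)
lock tool [44.9 -0.2 -2. ]<stdin>:23: RuntimeWarning: Mean of empty slice.
  ret = ret.dtype.type(ret / rcount)
```

View pics/t6.png

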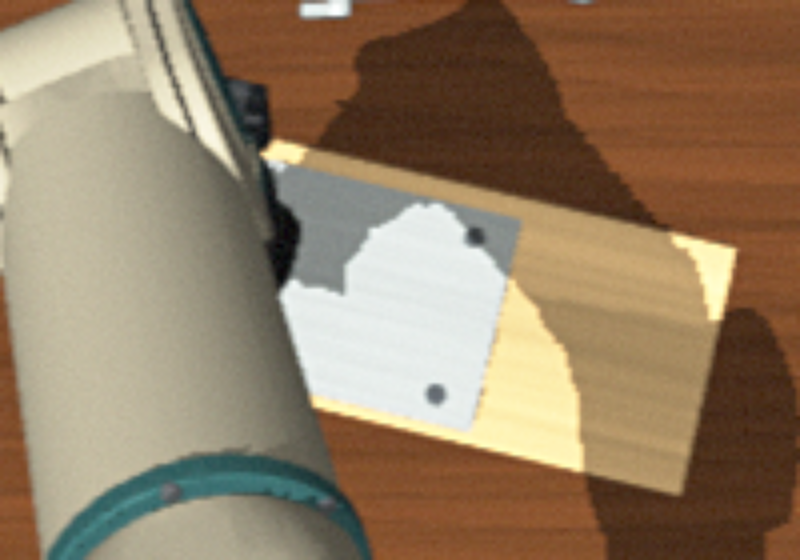

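```bash
python3 -m inch '{"travel":[[0.3,0,0.3],[1,-0.05,1],[2,-0.1,2],[2.8,-0.1,3.3],[3.2,-0.1,4.8],[3.2,-0.1,6.2],[3.2,-0.1,7.5],[3.2,-0.1,8.4],[3.2,-0.1,8.9],[3.2,-0.1,9]],"twist":[0,0,0,0,0,0,0,0,0,0],"fingers":[4,4,4,4,4,4,4,4,4,4]}'
python3 - <<'E'
from h import *
np.set_printoptions(precision=1,suppress=True)
d=vision.get_image("wrist");cv2.imwrite("pics/w7.png",d["frame"][:,:,::-1])
go(613,133,180,75.4)
d=vision.get_image("scene");cv2.imwrite("pics/s7.png",cv2.resize(d["frame"][150:300,250:430],None,fx=4,fy=4,interpolation=cv2.INTER_CUBIC)[:,:,::-1])
E
```

```text
clock: 7.57
eef_pos: [619.5, 164.0, 88.7]
tool_rot: [-3.14, 0.001, 1.316]
force: [-0.4, -0.3, -2.9]
width: 43.4
pos [620.  164.   89.5] rpy [-179.9    0.    75.4] t 7.6167 F [ 0.3 -0.3 -4.4] shift cm [-3.2  0.1 -9.1] twist 0.01
```

View pics/w7.png

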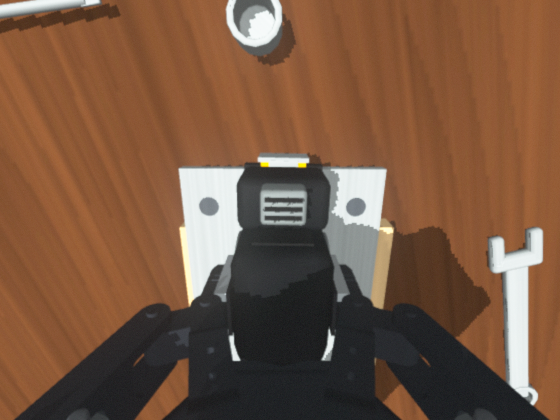

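View pics/s7.png

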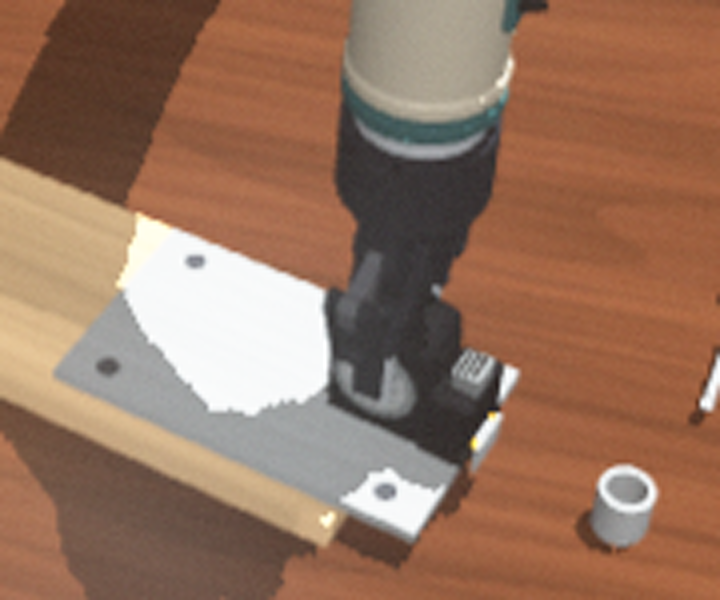

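Run:
```python
from h import *
np.set_printoptions(precision=1,suppress=True)
d=vision.get_image("wrist");f=d['frame']
cv2.imwrite("pics/w8.png",cv2.resize(f[140:240,170:400],None,fx=3.4,fy=3.4,interpolation=cv2.INTER_CUBIC)[:,:,::-1])
s=ctrl.read_state();Rt=R.from_euler('xyz',s['tool_rot']).as_matrix();print(s['eef_pos'])
tool=lambda P:Rt.T@(P-s['eef_pos'])
u0=s['eef_pos'][2]-52
for v in(153,154,155,161,166):print(v,tool(onz(d,284,v,u0+10)))
print("edge",tool(onz(d,220,167,26)),tool(onz(d,340,167,26)), tool(onz(d,180.5,168,26)),tool(onz(d,385.5,168,26)))
```

```text
[620.8 164.2  90.8]
153 [59.9  0.3 42. ]
154 [59.4  0.3 42. ]
155 [58.9  0.3 42. ]
161 [55.6  0.3 42. ]
166 [52.8  0.3 42. ]
edge [ 47.8 -40.   64.8] [47.9 35.9 64.9] [ 47.1 -65.   64.8] [47.3 64.8 64.9]
```

View pics/w8.png

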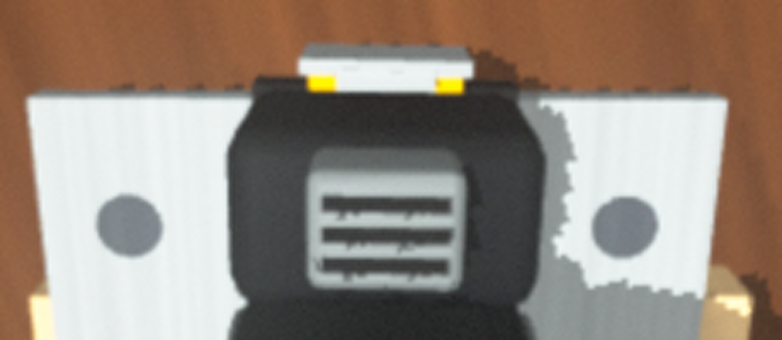

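```bash
python3 -m inch '{"travel":[[0,0,0.2],[0,0,0.5],[0,0,0.8],[0,0,1],[0,0,1],[0,0,1],[0,0,1],[-0.1,0,1],[-0.2,0,1],[-0.3,0,1]],"twist":[0,0,0,0,0,0,0,0,0,0],"fingers":[4,4,4,4,4,4,4,4,4,4]}'
python3 - <<'E'
from h import *
d=vision.get_image("wrist");cv2.imwrite("pics/w9.png",cv2.resize(d['frame'][140:240,170:400],None,fx=3.4,fy=3.4,interpolation=cv2.INTER_CUBIC)[:,:,::-1])
go(613,133,180,75.4)
E
```

```text
clock: 8.55
eef_pos: [619.5, 161.1, 80.4]
tool_rot: [3.141, -0.0, 1.316]
force: [-0.0, 0.2, -4.6]
width: 43.6
pos [619.5 160.7  80.4] rpy [1.7999e+02 2.0000e-02 7.5400e+01] t 8.6 F [ 0.22  0.01 -4.06] shift cm [-2.85  0.07 -9.96] twist -0.0
```

View pics/w9.png

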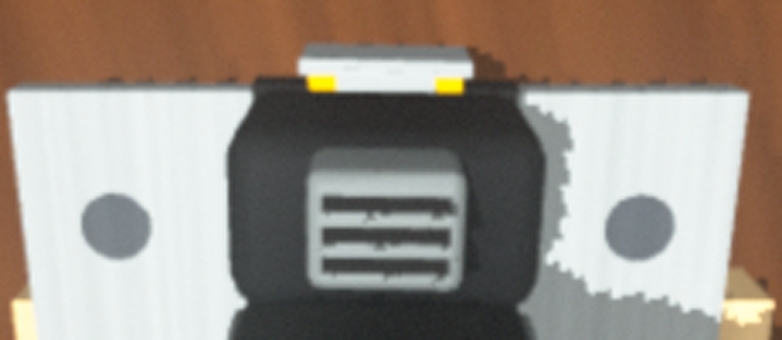

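```bash
python3 -m inch '{"travel":[[-0.1,0,0],[-0.2,0,0],[-0.3,0,0],[-0.4,0,0],[-0.5,0,0],[-0.6,0,0],[-0.7,0,0],[-0.8,0,0],[-0.9,0,0],[-1,0,0]],"twist":[0,0,0,0,0,0,0,0,0,0],"fingers":[4,4,4,4,4,4,4,4,4,4]}'
python3 - <<'E'
from h import *
d=vision.get_image("wrist");cv2.imwrite("pics/w10.png",cv2.resize(d['frame'][120:240,170:400],None,fx=3.4,fy=3.4,interpolation=cv2.INTER_CUBIC)[:,:,::-1])
go(613,133,180,75.4)
E
```

```text
clock: 9.43
eef_pos: [617.1, 152.1, 80.4]
tool_rot: [3.141, -0.001, 1.317]
force: [0.7, 2.9, -4.8]
width: 43.7
pos [617.  151.6  80.4] rpy [ 1.7999e+02 -2.0000e-02  7.5430e+01] t 9.4833 F [ 0.71  2.29 -4.27] shift cm [-1.9   0.08 -9.96] twist 0.03
```

View pics/w10.png

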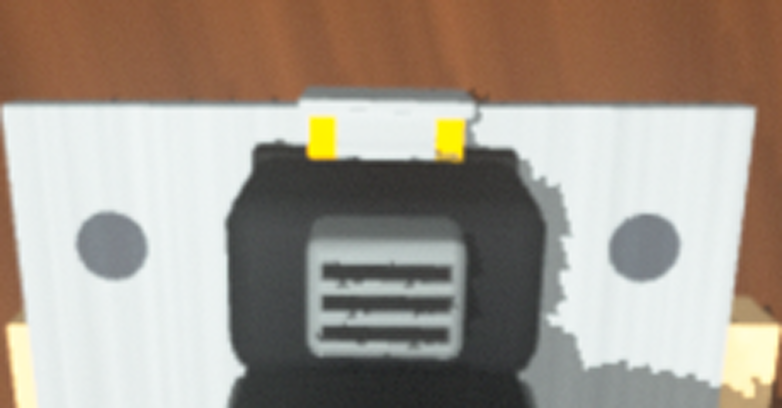

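```bash
python3 -m inch '{"travel":[[-0.3,0,0],[-0.9,0,0],[-1.8,0,0],[-2.9,0,0],[-4.1,0,0],[-5.4,0,0],[-6.7,0,0],[-8,0,0],[-9.3,0,0],[-10.6,0,0]],"twist":[0,0,0,0,0,0,0,0,0,0],"fingers":[4,4,4,4,4,4,4,4,4,4]}'
python3 -m inch '{"travel":[[-1.3,0,0],[-2.6,0,0],[-3.9,0,0],[-5.2,0,0],[-6.5,0,0],[-7.8,0,0],[-9,0,0],[-10,0,0],[-10.8,0,0],[-11.2,0,0]],"twist":[0,0,0,0,0,0,0,0,0,0],"fingers":[4,4,4,4,4,4,4,4,4,4]}'
python3 - <<'E'
from h import *
d=vision.get_image("wrist");cv2.imwrite("pics/w11.png",d['frame'][:,:,::-1])
go(561.8,-61.8,80,75.4)
d=vision.get_image("scene");cv2.imwrite("pics/s11.png",cv2.resize(d["frame"][150:300,200:390],None,fx=4,fy=4,interpolation=cv2.INTER_CUBIC)[:,:,::-1])
go(561.8,-61.8,80,75.4)
E
```

```text
clock: 10.32
eef_pos: [588.9, 47.7, 80.2]
tool_rot: [-3.14, 0.001, 1.317]
force: [-1.5, 5.5, -4.6]
width: 43.4
clock: 11.15
eef_pos: [560.0, -61.3, 80.1]
tool_rot: [-3.139, 0.002, 1.317]
force: [-1.3, 5.6, -2.8]
width: 43.8
pos [560.1 -61.9  80.1] rpy [-1.7985e+02  1.1000e-01  7.5400e+01] t 11.2 F [-1.75  3.93 -3.74] shift cm [0.05 0.17 0.01] twist -0.0
pos [560.6 -60.9  80.1] rpy [-1.7988e+02  7.0000e-02  7.5420e+01] t 11.25 F [-1.84  6.06 -3.64] shift cm [-0.06  0.14  0.01] twist 0.02
```

View pics/w11.png

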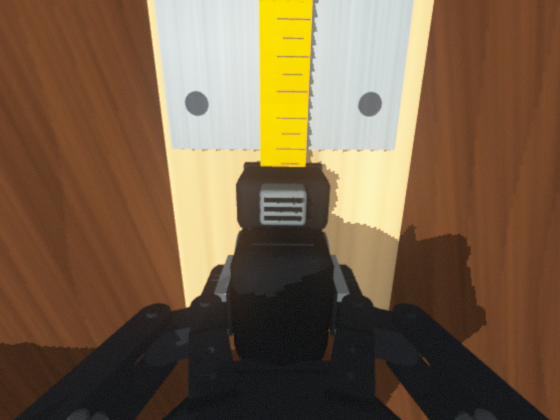

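View pics/s11.png

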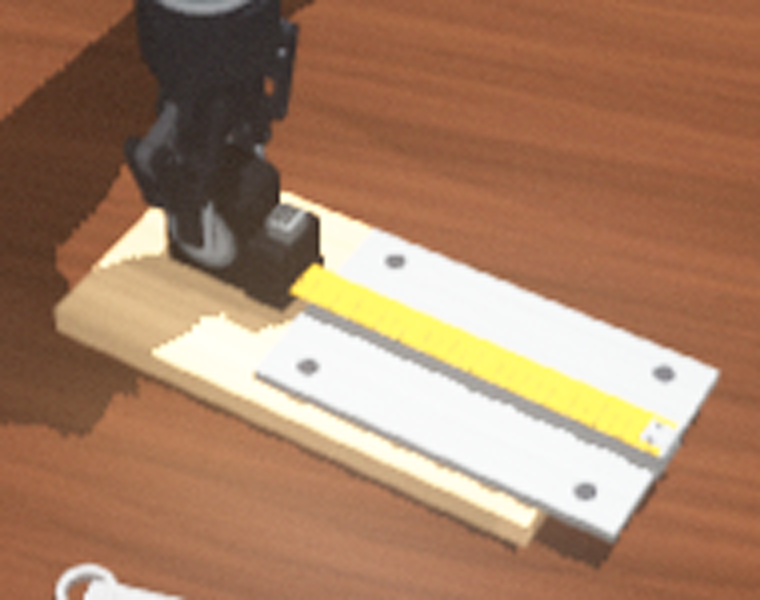

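The tape is drawn straight over the plate. The near edge is at row ≈150 and the case front at row ≈165, so the case is just past the end. Before lowering I'll measure the gap and the alignment.

Run:
```python
from h import *
np.set_printoptions(precision=1,suppress=True)
d=vision.get_image("wrist");f=d['frame'];H,S,V=cv2.split(cv2.cvtColor(f,cv2.COLOR_RGB2HSV))
s=ctrl.read_state();Rt=R.from_euler('xyz',s['tool_rot']).as_matrix();print(s['eef_pos'])
tool=lambda P:Rt.T@(P-s['eef_pos'])
pl=(S<60)&(V>150)
E=[]
for u in list(range(185,250,8))+list(range(330,390,8)):
    v=np.nonzero(pl[100:165,u])[0].max()+101;E.append(tool(onz(d,u,v,26)));print(v,end=' ')
E=np.array(E);print(E[:,0],np.degrees(np.polyfit(E[:,1],E[:,0],1)))
for v in(10,70,140):
    x=np.nonzero(pl[v,140:430])[0]+140;a=tool(onz(d,x.min(),v,26));b=tool(onz(d,x.max()+1,v,26));
    y=np.nonzero((H[v]>20)&(H[v]<32)&(S[v]>200)&(np.arange(560)>250)&(np.arange(560)<320))[0];z=s['eef_pos'][2]-52+9
    print(v,a,b,"mid",(a+b)[1]/2,"blade",tool(onz(d,y.min(),v,z)),tool(onz(d,y.max()+1,v,z)))
for v in (163,166,168):print("front",tool(onz(d,245,v,s['eef_pos'][2]-52+42)),tool(onz(d,284,v,s['eef_pos'][2]-52+10)))
cv2.imwrite("pics/w12.png",cv2.resize(f[130:240,150:420],None,fx=2.9,fy=2.9,interpolation=cv2.INTER_CUBIC)[:,:,::-1])
```

```text
[561.  -59.8  80.2]
151 151 151 151 151 151 151 151 151 151 151 151 151 151 151 152 151 [58.3 58.3 58.3 58.3 58.3 58.3 58.3 58.3 58.3 58.3 58.3 58.3 58.3 58.3
 58.3 57.7 58.3] [  -0.  3338.9]
10 [129.2 -65.7  54.2] [129.1  65.2  54. ] mid -0.21545021345922777 blade [126.1 -11.1  43. ] [126.1  13.5  42.9]
70 [101.5 -65.8  54.2] [101.5  65.   54. ] mid -0.42625677538367057 blade [100.3 -11.7  43. ] [100.3  12.9  42.9]
140 [ 64.6 -65.6  54.3] [64.6 64.8 54. ] mid -0.3689456363803032 blade [ 65.8 -12.   43. ] [65.8 12.4 43. ]
front [ 59.2 -17.1  10. ] [53.4  0.5 42. ]
front [ 57.8 -17.1  10. ] [51.8  0.5 42. ]
front [ 57.  -17.2  10. ] [50.6  0.5 42. ]
```

View pics/w12.png

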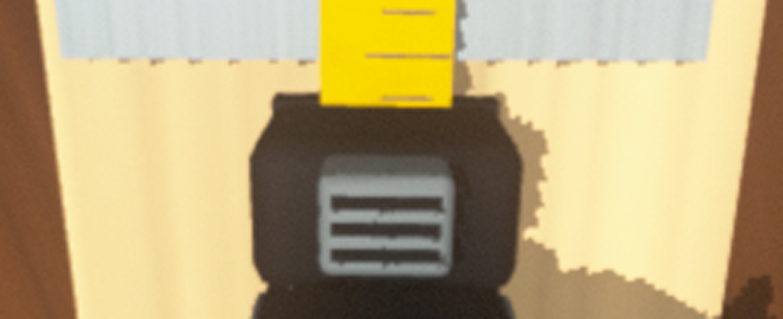

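```bash
python3 -m inch '{"travel":[[-0.1,0,0.1],[-0.2,0,0.2],[-0.2,0,0.35],[-0.2,0,0.5],[-0.2,0,0.6],[-0.2,0,0.7],[-0.2,0,0.75],[-0.2,0,0.8],[-0.2,0,0.8],[-0.2,0,0.8]],"twist":[-0.2,-0.5,-0.8,-0.8,-0.8,-0.8,-0.8,-0.8,-0.8,-0.8],"fingers":[4,4,4,4,4,4,4,4,4,4]}'
python3 - <<'E'
from h import *
d=vision.get_image("wrist")
go(561.8,-61.8,70,75.4)
cv2.imwrite("pics/w13.png",d['frame'][:,:,::-1])
E
```

```text
clock: 12.13
eef_pos: [563.8, -61.4, 72.9]
tool_rot: [3.137, -0.002, 1.327]
force: [2.6, 4.5, -3.4]
width: 43.5
pos [563.8 -61.4  73. ] rpy [ 1.7974e+02 -1.0000e-01  7.6040e+01] t 12.1833 F [ 2.46  4.39 -3.21] shift cm [-0.09 -0.19  0.3 ] twist 0.64
```

View pics/w13.png

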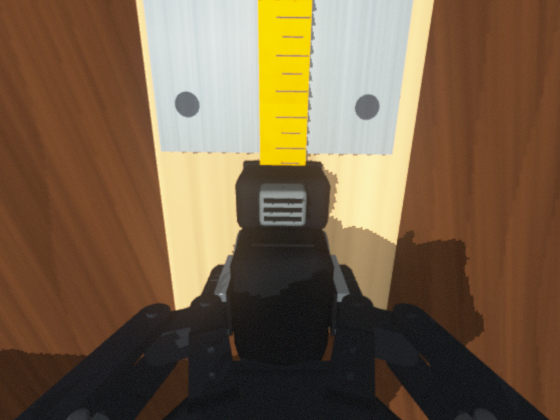

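```bash
cat > m.py <<'E'
from h import *
np.set_printoptions(precision=1,suppress=True)
d=vision.get_image("wrist");f=d['frame'];H,S,V=cv2.split(cv2.cvtColor(f,cv2.COLOR_RGB2HSV))
s=ctrl.read_state();Rt=R.from_euler('xyz',s['tool_rot']).as_matrix();print(s['eef_pos'],np.degrees(s['tool_rot']),s['force'])
tool=lambda P:Rt.T@(P-s['eef_pos'])
pl=(S<60)&(V>150);M=[];B=[]
for v in range(5,146,20):
    x=np.nonzero(pl[v,130:430])[0]+130;a=tool(onz(d,x.min(),v,26));b=tool(onz(d,x.max()+1,v,26));M.append((a+b)/2)
    y=np.nonzero((H[v]>20)&(H[v]<32)&(S[v]>200)&(np.arange(560)>240)&(np.arange(560)<330))[0];z=s['eef_pos'][2]-52+9
    B.append((tool(onz(d,y.min(),v,z))+tool(onz(d,y.max()+1,v,z)))/2)
M=np.array(M);B=np.array(B)
for n,A in(("plate",M),("blade",B)):
    k=np.polyfit(A[:,0],A[:,1],1);print(n,"angle",np.degrees(k[0]),"y at 54",np.polyval(k,54),"y at 274",np.polyval(k,274))
E=[]
for u in list(range(185,250,8))+list(range(330,390,8)):
    v=np.nonzero(pl[100:175,u])[0].max()+101;E.append(tool(onz(d,u,v,26)))
E=np.array(E);k=np.polyfit(E[:,1],E[:,0],1);print("near edge x",E[:,0].mean(),"angle",np.degrees(-k[0]))
E
python3 m.py
```

```text
[563.8 -61.4  73. ] [179.7  -0.1  76. ] [ 2.8  4.6 -2.4]
plate angle 0.5500206012651687 y at 54 -3.2452498567568995 y at 274 -1.1333223586641612
blade angle 0.7369912148152186 y at 54 -0.09771894629502431 y at 274 2.7321241702006183
near edge x 58.98987927779367 angle 0.6931624614265527
```

```bash
python3 -m inch '{"travel":[[0,0,0.05],[0,0,0.1],[0,0,0.15],[0,0,0.2],[0,0,0.2],[0,0,0.22],[0,0,0.24],[0,0,0.26],[0,0,0.26],[0,0,0.26]],"twist":[0,0,0,0,0,0,0,0,0,0],"fingers":[4,4,4,4,4,4,4,4,4,4]}'; python3 m.py
```

```text
clock: 13.07
eef_pos: [564.0, -61.4, 71.0]
tool_rot: [3.137, -0.002, 1.327]
force: [2.7, 4.6, 2.8]
width: 43.4
[564.  -61.4  71. ] [179.7  -0.1  76.1] [2.2 5.  2.9]
plate angle 0.5904943232184509 y at 54 -3.4601038493339935 y at 274 -1.1927684153445286
blade angle 0.6623838764552874 y at 54 -0.10124157579675874 y at 274 2.442129926582226
near edge x 58.87423901383796 angle 0.835426572476161
```

Run:
```python
from h import *
d=vision.get_image("scene");cv2.imwrite("pics/s14.png",cv2.resize(d["frame"][180:270,220:320],None,fx=7,fy=6.6,interpolation=cv2.INTER_CUBIC)[:,:,::-1])
```

```text
(no output)
```

View pics/s14.png

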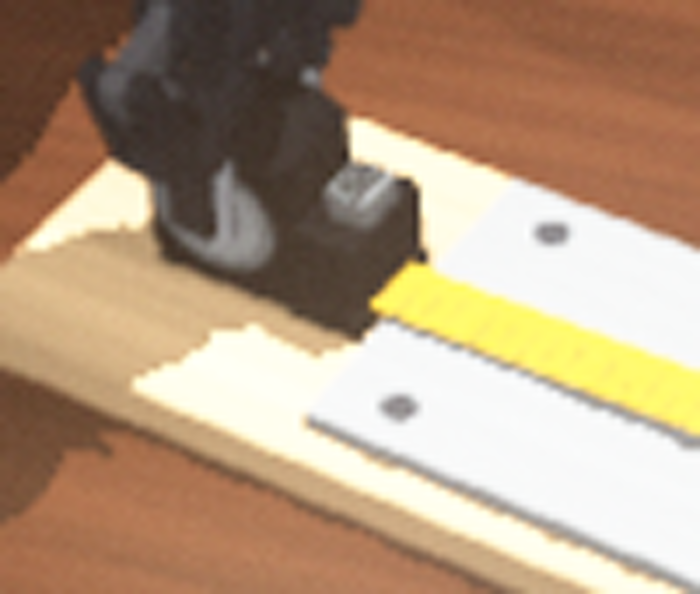

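```bash
python3 -m inch '{"travel":[[0.05,0,-0.02],[0.1,0,-0.02],[0.15,0,-0.02],[0.2,0,-0.02],[0.25,0,-0.02],[0.3,0,-0.02],[0.35,0,-0.02],[0.35,0,-0.02],[0.35,0,-0.02],[0.35,0,-0.02]],"twist":[0,0,0,0,0,0,0,0,0,0],"fingers":[4,4,4,4,4,4,4,4,4,4]}'; python3 m.py
```

```text
clock: 14.0
eef_pos: [563.5, -59.5, 70.8]
tool_rot: [3.139, 0.001, 1.329]
force: [3.3, 0.9, 6.7]
width: 43.1
[563.5 -59.5  70.7] [179.8   0.1  76.1] [3.3 0.  6.5]
plate angle 0.8464451337038521 y at 54 -2.4392829223991805 y at 274 0.8108330721363051
blade angle 0.6175176010758491 y at 54 -0.043506826286857536 y at 274 2.3275905458270403
near edge x 57.37140840508113 angle 0.824559137455847
```

```bash
python3 -m inch '{"travel":[[0,0,-0.03],[0,0,-0.05],[0,0,-0.07],[0,0,-0.07],[0,0,-0.07],[0,0,-0.07],[0,0,-0.07],[0,0,-0.07],[0,0,-0.07],[0,0,-0.07]],"twist":[0,0,0,0,0,0,0,0,0,0],"fingers":[4,4,4,4,4,4,4,4,4,4]}'; python3 m.py
python3 - <<'E'
from h import *
d=vision.get_image("wrist");cv2.imwrite("pics/w15.png",cv2.resize(d['frame'][130:240,150:420],None,fx=2.9,fy=2.9,interpolation=cv2.INTER_CUBIC)[:,:,::-1])
d=vision.get_image("scene");cv2.imwrite("pics/s15.png",cv2.resize(d["frame"][180:290,220:390],None,fx=4.6,fy=4.6,interpolation=cv2.INTER_CUBIC)[:,:,::-1])
E
```

```text
clock: 14.88
eef_pos: [563.1, -58.3, 70.8]
tool_rot: [3.14, -0.0, 1.329]
force: [4.8, 1.4, 3.5]
width: 43.9
[563.1 -58.3  70.8] [179.9  -0.   76.2] [4.9 1.5 2.3]
plate angle 0.6673736242303943 y at 54 -1.4899496244326778 y at 274 1.072581134000636
blade angle 0.7674760704457644 y at 54 -0.0854346496176287 y at 274 2.861461909482609
near edge x 56.255101911216705 angle 0.8161871675187607
```

View pics/w15.png

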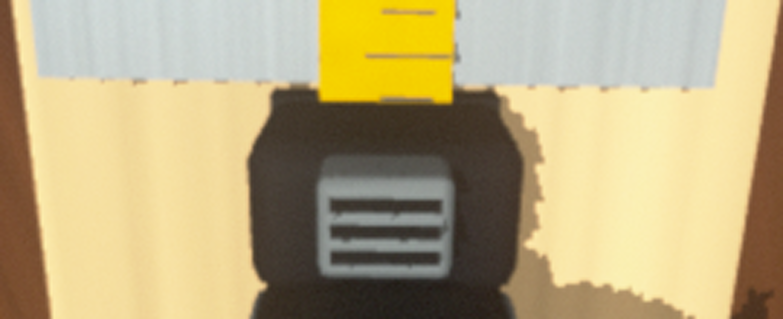

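View pics/s15.png

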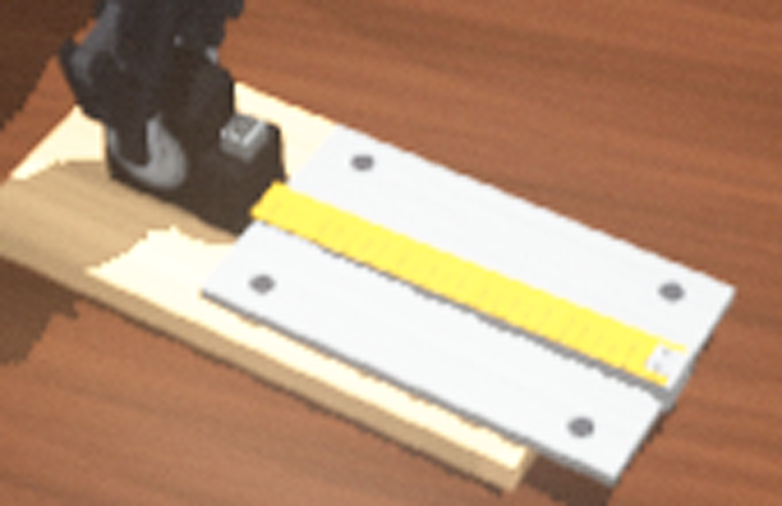

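```bash
python3 -m inch '{"travel":[[0,0.05,-0.03],[0,0.1,-0.04],[0,0.15,-0.04],[0.03,0.15,-0.04],[0.06,0.15,-0.04],[0.09,0.15,-0.04],[0.12,0.15,-0.04],[0.12,0.15,-0.04],[0.12,0.15,-0.04],[0.12,0.15,-0.04]],"twist":[0,0,0,0,0,0,0,0,0,0],"fingers":[4,4,4,4,4,4,4,4,4,4]}'; python3 m.py
```

```text
clock: 15.87
eef_pos: [563.9, -56.8, 70.8]
tool_rot: [-3.141, -0.0, 1.331]
force: [3.3, 2.7, -0.9]
width: 43.6
[563.9 -56.8  70.8] [-180.    -0.    76.2] [ 3.1  3.3 -2.4]
plate angle 0.8899434215015388 y at 54 -1.8905888112138984 y at 274 1.526548618352523
blade angle 0.6649294273852903 y at 54 0.014166290252503377 y at 274 2.5673120065327533
near edge x 54.62683274347891 angle 0.9912157681360262
```

```bash
python3 -m inch '{"travel":[[0.02,0.03,0],[0.04,0.06,0],[0.06,0.1,0],[0.08,0.1,0],[0.1,0.1,0],[0.1,0.1,0],[0.1,0.1,0],[0.1,0.1,0],[0.1,0.1,0],[0.1,0.1,0]],"twist":[0,0,0,0,0,0,0,0,0,0],"fingers":[4,4,4,4,4,4,4,4,4,4]}'; python3 m.py
```

```text
clock: 16.75
eef_pos: [564.5, -56.6, 70.8]
tool_rot: [-3.14, 0.001, 1.331]
force: [-2.1, 2.2, -0.2]
width: 43.1
[564.5 -56.6  70.8] [-179.9    0.    76.2] [-2.7  2.1 -0.7]
plate angle 0.8084069366173403 y at 54 -2.3032942113203587 y at 274 0.8007655914650549
blade angle 0.7124171635080248 y at 54 -0.31171580508105245 y at 274 2.4237697281243897
near edge x 54.21595377566801 angle 0.933620339049486
```

```bash
python3 -m inch '{"travel":[[0,-0.03,0],[0.02,-0.05,0],[0.03,-0.05,0.01],[0.04,-0.05,0.02],[0.04,-0.05,0.03],[0.04,-0.05,0.03],[0.04,-0.05,0.03],[0.04,-0.05,0.03],[0.04,-0.05,0.03],[0.04,-0.05,0.03]],"twist":[0,0,0,0,0,0,0,0,0,0],"fingers":[4,4,4,4,4,4,4,4,4,4]}'; python3 m.py
python3 - <<'E'
from h import *
d=vision.get_image("wrist");cv2.imwrite("pics/w17.png",cv2.resize(d['frame'][130:240,150:420],None,fx=2.9,fy=2.9,interpolation=cv2.INTER_CUBIC)[:,:,::-1])
d=vision.get_image("scene");cv2.imwrite("pics/s17.png",cv2.resize(d["frame"][180:290,220:390],None,fx=4.6,fy=4.6,interpolation=cv2.INTER_CUBIC)[:,:,::-1])
E
```

```text
clock: 17.63
eef_pos: [564.5, -56.5, 70.8]
tool_rot: [-3.141, 0.001, 1.33]
force: [-4.1, -1.1, 4.1]
width: 43.5
[564.5 -56.5  70.8] [-180.     0.1   76.2] [-4.3 -2.4  3.5]
plate angle 0.900047502369135 y at 54 -2.409896545820999 y at 274 1.0460377691314324
blade angle 0.5633066696492915 y at 54 -0.2208590639400949 y at 274 1.9420832745012178
near edge x 54.181402960634664 angle 0.9256424181845658
```

View pics/w17.png

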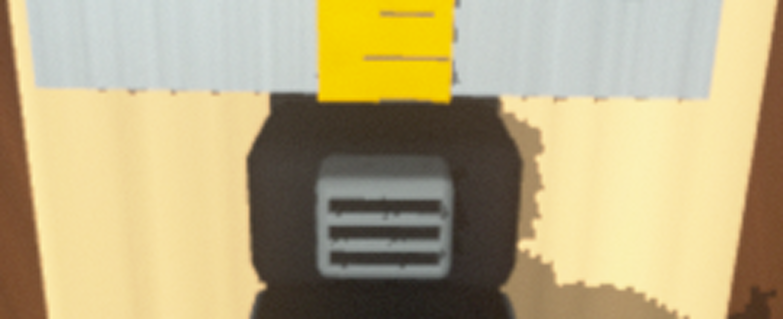

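View pics/s17.png

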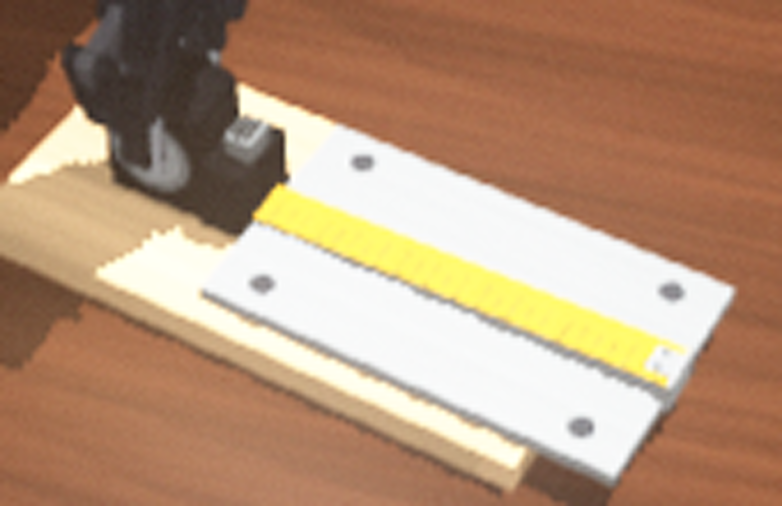

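```bash
python3 -m inch '{"travel":[[-0.02,-0.05,-0.01],[-0.03,-0.1,-0.02],[-0.03,-0.1,-0.02],[-0.03,-0.1,-0.02],[-0.03,-0.1,-0.02],[-0.03,-0.1,-0.02],[-0.03,-0.1,-0.02],[-0.03,-0.1,-0.02],[-0.03,-0.1,-0.02],[-0.03,-0.1,-0.02]],"twist":[0,0,0,0,0,0,0,0,0,0],"fingers":[4,4,4,4,4,4,4,4,4,4]}'; python3 m.py
```

```text
clock: 18.62
eef_pos: [564.4, -56.4, 70.8]
tool_rot: [3.141, 0.0, 1.33]
force: [0.6, -4.7, -5.4]
width: 43.3
[564.4 -56.4  70.8] [179.9   0.   76.2] [ 0.3 -4.8 -5.6]
plate angle 0.8578169337877116 y at 54 -2.281890494071369 y at 274 1.0118900781993387
blade angle 0.7296564115495989 y at 54 -0.26609969226297536 y at 274 2.5355798014990265
near edge x 54.06887141856027 angle 0.9556151666866225
```

```bash
python3 -m inch '{"travel":[[-0.07,0,0.01],[-0.1,0,0.02],[-0.1,0,0.02],[-0.1,0,0.02],[-0.1,0,0.02],[-0.1,0,0.02],[-0.1,0,0.02],[-0.1,0,0.02],[-0.1,0,0.02],[-0.1,0,0.02]],"twist":[0,0,0,0,0,0,0,0,0,0],"fingers":[4,4,4,4,4.6,5.2,5.8,6.2,6.2,6.2]}'; python3 m.py
python3 - <<'E'
from h import *
d=vision.get_image("wrist");cv2.imwrite("pics/w18.png",d['frame'][:,:,::-1])
d=vision.get_image("scene");cv2.imwrite("pics/s18.png",cv2.resize(d["frame"][180:290,220:390],None,fx=4.6,fy=4.6,interpolation=cv2.INTER_CUBIC)[:,:,::-1])
E
```

```text
clock: 19.5
eef_pos: [563.7, -56.7, 70.9]
tool_rot: [3.141, -0.0, 1.331]
force: [0.1, -0.3, -0.1]
width: 61.9
[563.7 -56.8  70.8] [180.   -0.   76.2] [-0.2 -0.3  0.6]
plate angle 0.6568667395073059 y at 54 -1.5301477531832746 y at 274 0.9920394640900541
blade angle 0.7002340815094809 y at 54 0.3626509067063482 y at 274 3.0513567632504808
near edge x 54.63770414410077 angle 0.9855848135668298
```

View pics/w18.png

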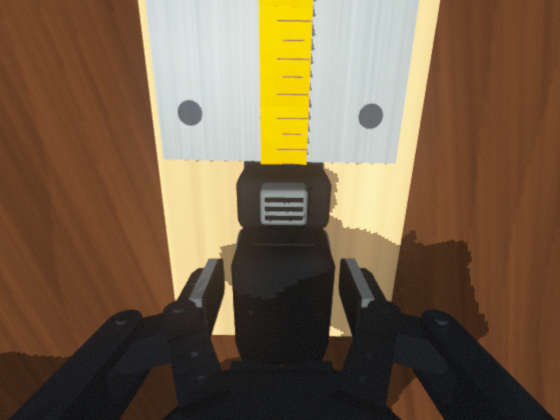

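View pics/s18.png

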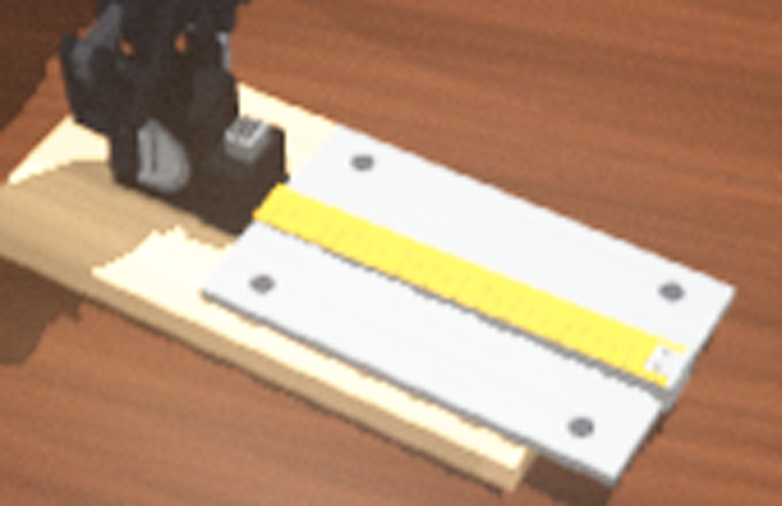

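Released: the case stays put, snug, and the blade runs parallel to the plate. I'll retreat straight up and locate the lock.

```bash
python3 -m inch '{"travel":[[0.07,0,-0.4],[0.07,0,-1.2],[0.07,0,-2.4],[0.07,0,-3.8],[0.07,0,-5.2],[0.07,0,-6.6],[0.07,0,-7.8],[0.07,0,-8.6],[0.07,0,-9],[0.07,0,-9]],"twist":[0,0,0,0,0,0,0,0,0,0],"fingers":[6.2,6.2,6.2,6.2,6.2,6.2,6.2,5,3,0]}';python3 -m inch '{"travel":[[0,0,0],[0,0,0],[0,0,0],[0,0,0],[0,0,0],[0,0,0],[0,0,0],[0,0,0],[0,0,0],[0,0,0]],"twist":[0,0,0,0,0,0,0,0,0,0],"fingers":[0,0,0,0,0,0,0,0,0,0]}'
cat > L.py <<'E'
from h import *
np.set_printoptions(precision=1,suppress=True)
d=vision.get_image("wrist");f=d['frame'];cv2.imwrite("pics/w19.png",f[:,:,::-1])
s=ctrl.read_state();Rt=R.from_euler('xyz',s['tool_rot']).as_matrix();print(s['eef_pos'],np.degrees(s['tool_rot']),s['force'],s['width'])
tool=lambda P:Rt.T@(P-s['eef_pos'])
H,S,V=cv2.split(cv2.cvtColor(f,cv2.COLOR_RGB2HSV))
P=proj(d,[563.9+44.5*np.cos(np.radians(75.5)),-56.6+44.5*np.sin(np.radians(75.5)),72]);print("expect",P)
u,v=P.astype(int)
m=np.zeros(H.shape,bool);m[v-22:v+22,u-24:u+24]=1
lk=(m&(V>100)&(S<60)).astype(np.uint8)
c=max(cv2.findContours(lk,0,2)[0],key=cv2.contourArea);r=cv2.minAreaRect(c);print(r,cv2.boundingRect(c))
W=onz(d,*r[0],72);print("lock",W,tool(W))
E
python3 L.py
```

```text
clock: 20.48
eef_pos: [564.5, -56.3, 162.1]
tool_rot: [3.139, -0.0, 1.33]
force: [-0.3, 1.3, 0.3]
width: 26.9
clock: 21.32
eef_pos: [563.9, -56.3, 160.7]
tool_rot: [3.142, -0.0, 1.33]
force: [-0.2, -0.1, -0.1]
width: 0.4
[563.9 -56.2 160.7] [180.   -0.   76.2] [-0.2  0.8 -0.2] -0.32249333968416266
expect [283.4 165.8]
((282.5, 166.0), (24.0, 27.0), 90.0) (269, 154, 28, 25)
lock [574.4 -13.5  72. ] [44.  -0.  88.7]
```

View pics/w19.png

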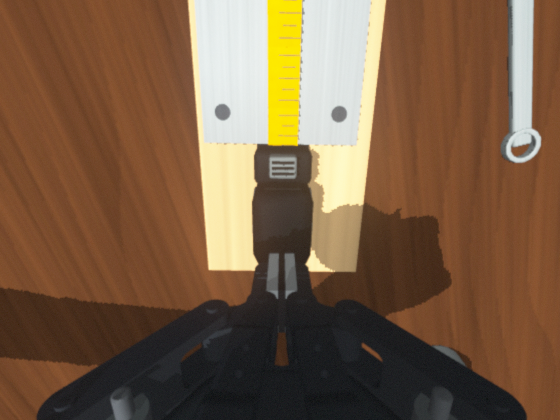

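```bash
python3 -m inch '{"travel":[[0.5,0,0],[1.5,0,0],[2.8,0,0.3],[4,0,1],[4.6,0,2],[4.6,0,3],[4.6,0,4],[4.6,0,4.6],[4.6,0,5],[4.6,0,5]],"twist":[0,0,0,0,0,0,0,0,0,0],"fingers":[0,0,0,0,0,0,0,0,0,0]}';python3 -m inch '{"travel":[[0,0,0.1],[0,0,0.2],[0,0,0.3],[0,0,0.4],[0,0,0.5],[0,0,0.6],[0,0,0.7],[0,0,0.8],[0,0,0.8],[0,0,0.8]],"twist":[0,0,0,0,0,0,0,0,0,0],"fingers":[0,0,0,0,0,0,0,0,0,0]}'
python3 - <<'E'
from h import *
u=np.array([.2419,.9703]);p=np.array([574.4,-13.5])+2*u;go(*p,102,76.2)
d=vision.get_image("wrist");cv2.imwrite("pics/w20.png",d['frame'][:,:,::-1])
d=vision.get_image("scene");cv2.imwrite("pics/s20.png",cv2.resize(d["frame"][160:270,210:350],None,fx=5.4,fy=5.4,interpolation=cv2.INTER_CUBIC)[:,:,::-1])
E
```

```text
clock: 22.2
eef_pos: [574.0, -12.4, 109.4]
tool_rot: [-3.139, 0.001, 1.329]
force: [0.4, 0.1, -0.3]
width: 0.2
clock: 23.03
eef_pos: [574.8, -11.6, 102.7]
tool_rot: [-3.141, 0.0, 1.33]
force: [0.5, 0.1, -0.4]
width: -0.3
pos [574.8 -11.6 102.7] rpy [-179.99    0.     76.22] t 23.0333 F [ 0.5   0.11 -0.38] shift cm [0.01 0.01 0.07] twist 0.02
```

View pics/w20.png

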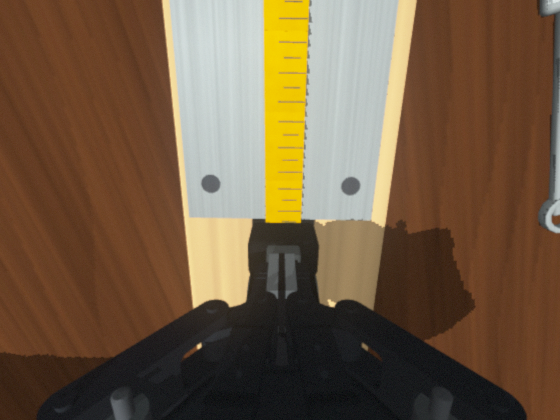

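View pics/s20.png

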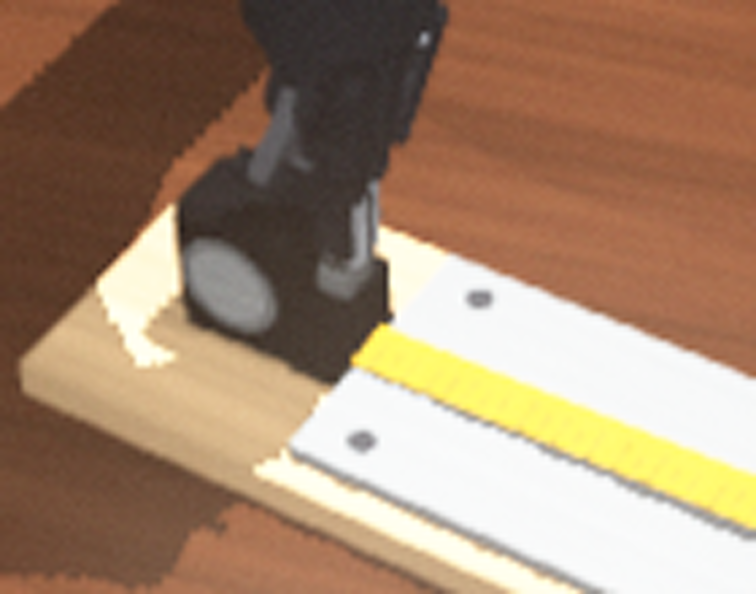

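```bash
python3 -m inch '{"travel":[[0,0,0.1],[0,0,0.2],[0,0,0.3],[0,0,0.4],[0,0,0.5],[0,0,0.55],[0,0,0.6],[0,0,0.65],[0,0,0.7],[0,0,0.7]],"twist":[0,0,0,0,0,0,0,0,0,0],"fingers":[0,0,0,0,0,0,0,0,0,0]}'
```

```text
clock: 23.97
eef_pos: [575.3, -11.1, 96.7]
tool_rot: [3.14, -0.001, 1.331]
force: [-0.7, 0.6, 8.0]
width: -0.0
```

```bash
python3 -m inch '{"travel":[[0,0,0.03],[0,0,0.06],[0,0,0.09],[0,0,0.12],[0,0,0.15],[0,0,0.18],[0,0,0.2],[0,0,0.22],[0,0,0.24],[0,0,0.24]],"twist":[0,0,0,0,0,0,0,0,0,0],"fingers":[0,0,0,0,0,0,0,0,0,0]}'
```

```text
clock: 24.8
eef_pos: [575.7, -10.3, 94.7]
tool_rot: [3.14, -0.002, 1.331]
force: [-2.2, 1.4, 10.3]
width: -0.2
```

```bash
python3 -m inch '{"travel":[[-0.02,0,0.03],[-0.04,0,0.06],[-0.04,0,0.09],[-0.04,0,0.12],[-0.04,0,0.15],[-0.04,0,0.18],[-0.04,0,0.2],[-0.04,0,0.2],[-0.04,0,0.2],[-0.04,0,0.2]],"twist":[0,0,0,0,0,0,0,0,0,0],"fingers":[0,0,0,0,0,0,0,0,0,0]}'
```

```text
clock: 25.63
eef_pos: [575.7, -10.3, 93.1]
tool_rot: [3.139, -0.002, 1.331]
force: [-2.7, 3.3, 12.3]
width: -0.1
```

```bash
python3 -m inch '{"travel":[[0,-0.02,0.03],[0,-0.04,0.06],[0,-0.04,0.09],[0,-0.04,0.1],[0,-0.04,0.12],[0,-0.04,0.12],[0,-0.04,0.12],[0,-0.04,0.12],[0,-0.04,0.12],[0,-0.04,0.12]],"twist":[0,0,0,0,0,0,0,0,0,0],"fingers":[0,0,0,0,0,0,0,0,0,0]}'
```

```text
clock: 26.47
eef_pos: [575.7, -10.3, 92.3]
tool_rot: [3.139, -0.002, 1.331]
force: [-2.7, 2.2, 14.8]
width: 0.1
```

```bash
python3 -m inch '{"travel":[[0,0,0.03],[0,0,0.05],[0,0,0.06],[0,0,0.06],[0,0,0.06],[0,0,0.06],[0,0,0.06],[0,0,0.06],[0,0,0.06],[0,0,0.06]],"twist":[0,0,0,0,0,0,0,0,0,0],"fingers":[0,0,0,0,0,0,0,0,0,0]}'
```

```text
clock: 27.3
eef_pos: [575.7, -10.3, 91.9]
tool_rot: [3.138, -0.002, 1.331]
force: [-2.5, 2.9, 18.1]
width: 0.1
```

```bash
python3 -m inch '{"travel":[[0,0,0.03],[0,0,0.03],[0,0,0.03],[0,0,0.03],[0,0,0.03],[0,0,0.03],[0,0,0.03],[0,0,0.03],[0,0,0.03],[0,0,0.03]],"twist":[0,0,0,0,0,0,0,0,0,0],"fingers":[0,0,0,0,0,0,0,0,0,0]}'
```

```text
clock: 28.13
eef_pos: [575.8, -10.2, 91.9]
tool_rot: [3.138, -0.002, 1.331]
force: [-3.9, 2.0, 20.4]
width: -0.0
```

Z held at 91.9 while the force rose from 18 to 20 N, so the lock is on its hard stop. I'll lift off straight up.

```bash
python3 -m inch '{"travel":[[0,0,-0.3],[0,0,-0.8],[0,0,-1.6],[0,0,-2.8],[0,0,-4],[0,0,-5.2],[0,0,-6.4],[0,0,-7.4],[0,0,-8],[0,0,-8]],"twist":[0,0,0,0,0,0,0,0,0,0],"fingers":[0,0,0,0,0,0,0,0,0,0]}';python3 -m inch '{"travel":[[-1,0,0],[-3,0,0],[-5,0,0],[-7,0,0],[-8,0,0],[-9,0,0],[-9.5,0,0],[-10,0,0],[-10,0,0],[-10,0,0]],"twist":[0,0,0,0,0,0,0,0,0,0],"fingers":[0,0,0,0,0,0,0,0,0,0]}'
python3 - <<'E'
from h import *
go(0,0,0,0)
d=vision.get_image("wrist");cv2.imwrite("pics/w21.png",d['frame'][:,:,::-1])
d=vision.get_image("scene");cv2.imwrite("pics/s21.png",cv2.resize(d["frame"][160:300,210:390],None,fx=4.2,fy=4.2,interpolation=cv2.INTER_CUBIC)[:,:,::-1])
s1=d
d=vision.get_image("top");cv2.imwrite("pics/t21.png",cv2.resize(d["frame"][150:290,150:350],None,fx=4,fy=4)[:,:,::-1])
E
```

```text
clock: 28.97
eef_pos: [575.3, -11.9, 171.1]
tool_rot: [3.139, -0.001, 1.33]
force: [-0.1, 0.1, -0.1]
width: -0.4
clock: 29.8
eef_pos: [550.7, -108.3, 169.2]
tool_rot: [3.142, -0.001, 1.331]
force: [0.7, 0.6, 0.6]
width: -0.0
pos [ 550.7 -108.3  169.2] rpy [ 1.800e+02 -4.000e-02  7.626e+01] t 29.8 F [0.65 0.55 0.63] shift cm [ -2.57 -56.07  16.91] twist 76.26
```

View pics/w21.png

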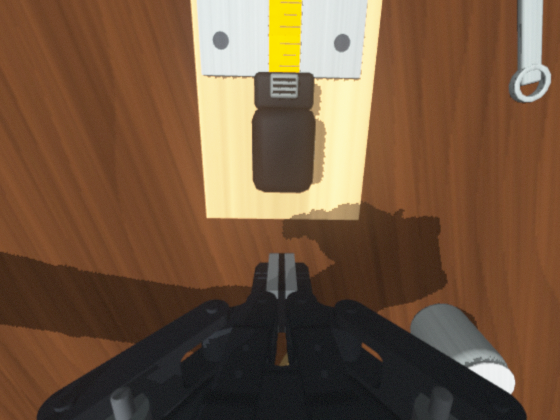

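View pics/s21.png

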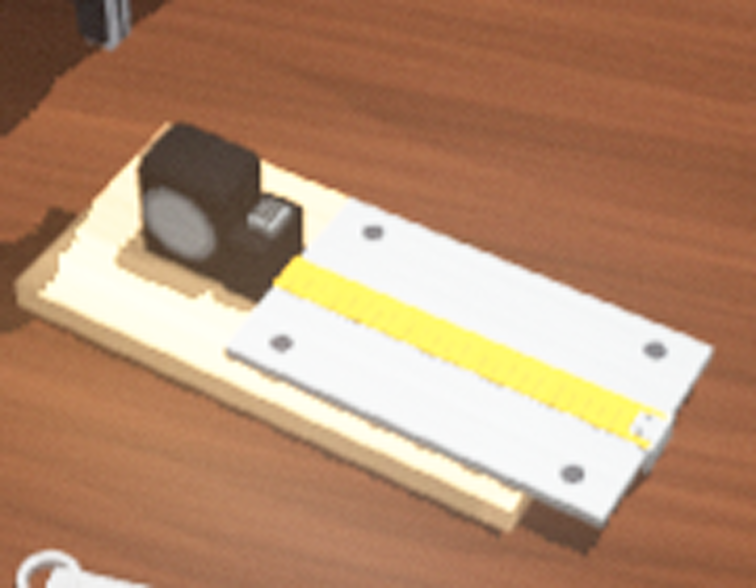

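View pics/t21.png

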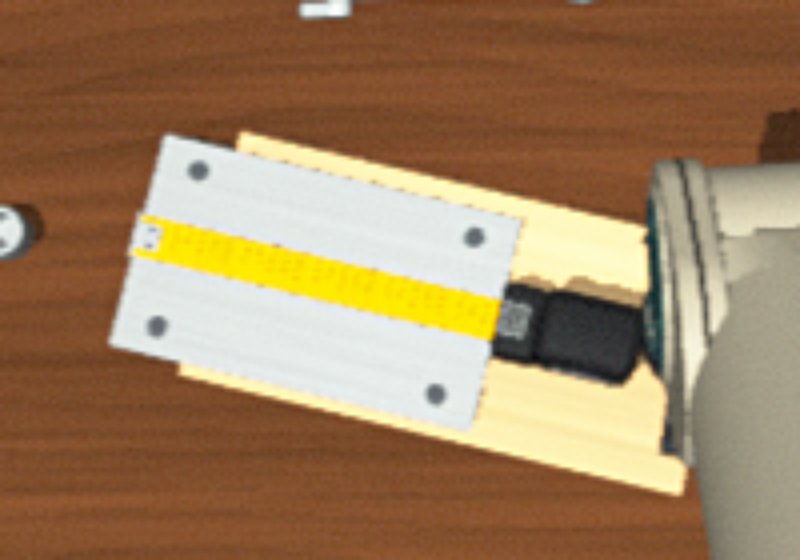

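Run:
```python
from h import *
def hol(f):
    g=cv2.cvtColor(f,cv2.COLOR_BGR2GRAY);o=[]
    for u,v in((199,192),(268,209),(189,231),(258.5,248)):
        w=np.clip(190-g[int(v)-5:int(v)+6,int(u)-5:int(u)+6].astype(float),0,None);ys,xs=np.mgrid[int(v)-5:int(v)+6,int(u)-5:int(u)+6];o.append(((w*xs).sum()/w.sum(),(w*ys).sum()/w.sum()))
    return np.array(o)
t=vision.get_image("top");a=hol(cv2.imread("pics/top0.png"));b=hol(np.ascontiguousarray(t["frame"][:,:,::-1]));print((b-a).round(2),"px; 2.4mm/px")
d=vision.get_image("wrist");f=d['frame']
cv2.imwrite("pics/w22.png",cv2.resize(f[60:200,200:370],None,fx=4.2,fy=4.2,interpolation=cv2.INTER_CUBIC)[:,:,::-1])
```

```text
[[-0.01 -0.01]
 [-0.   -0.  ]
 [-0.01 -0.01]
 [ 0.    0.01]] px; 2.4mm/px
```

View pics/w22.png

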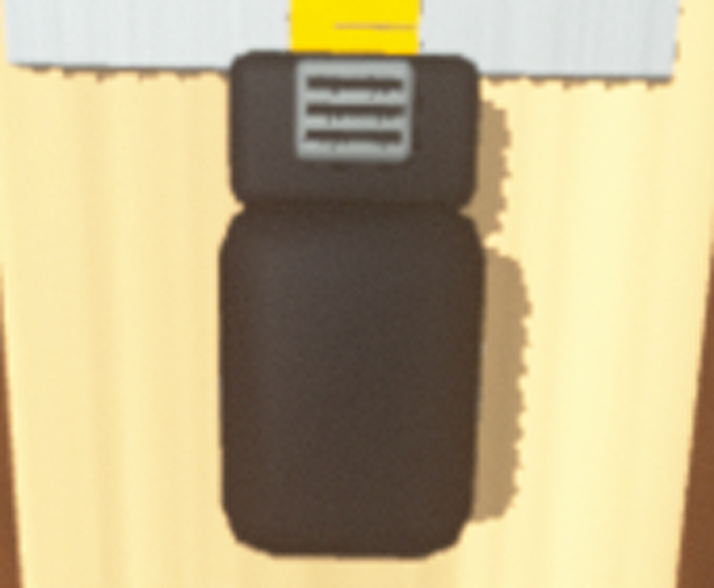

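The plate hasn't moved (hole shift 0.01 px or less). The case is snug against its end and square to it, so I'm handing the job in.

```bash
python3 -c "
from cell import ctrl
print(ctrl.finish_job())"
```

```text
the job is handed in; nothing more can be done
None
```

The tape is hooked over the plate's overhanging end, drawn straight back past the other end and set down on the board. Its front sits against the near end face. I then let go of the case, pressed the thumb lock down and handed the job in at about 30 s.

**Final checks**
- **Plate:** it did not move; its four holes in the top view shifted by no more than 0.01 px (about 2.4 mm per px).
- **Blade:** it runs parallel to the plate within about 0.3°, roughly 2 mm to one side of the midline, and is still hooked.
- **Case:** it stayed snug after release, with no visible snap.
- **Lock:** it reached its stop, with tool height steady at 91.9 mm while the force rose from 18 to 20 N. That is about 5 mm of travel. I judged it from force and height only and did not measure the lock's height by camera afterwards.
- **Other objects:** I never touched the wrench, tin, socket or screwdriver. I did not measure their positions again at the end.

**What went less smoothly**
- **Board contact:** the case touched the board about 1 mm higher than I expected.
- **Fitting the case to the plate:** while I slid it up against the end face, the force on the tool showed up to about 5 N sideways or along the plate. That is below the 8 N at which the plate slides, and I eased it off before letting go.

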